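# Load the terrine press

## Task

Load the bench press with the filled loaf mould: turn the handwheel to raise the pressing plate until the mould can pass under it, then carry the mould level to the open front end of the press's guide rails, enter its foot plate under the rail lips and slide it fully home against the end stop. Let go of it there with the plate still raised clear, and do not knock the pan, glasses, bottle or saucers standing around.

Things in the scene. Friction and masses are not known exactly. Their poses are not given: they have to be found in the camera images.
- press: Fixed steel bench screw press. Origin: on the table under the centre of a mould that is fully home; x = sliding-in direction (end stop at x = 85 mm), z up. Base top = track floor, 14 mm above the table: 214 mm wide from x = -50 to 115 mm; in front of that a loading apron 132 mm wide from x = -235 mm, level with it.
- rail_mouth (a point): Open front end of the two guide rails, middle of the track floor, 80 mm before the press origin; axes as the press. Rails: 172 mm long, inner faces 104 mm apart; 4 mm thick lips reach in to 81 mm apart, undersides 9.5 mm above the track floor: a foot plate enters only from this end. Flared mouth and turned-up lip ends reach 28 mm further out and 19 mm above the floor.
- crosshead_top (a point): Top centre of the fixed crosshead, 196 mm above the table, over the press origin; axes as the press. Crosshead 46 mm (x) by 214 mm (y), 28 mm high, on two columns 22 mm thick at y = +-88 mm; a 38 mm brass nut stands 12 mm above it.
- wheel (a joint): Handwheel angle, rad. Grows counter-clockwise seen from above, which raises wheel, screw and pressing plate together by 3.18 mm per rad (20 mm a turn). Starts at 0.2 to 1.5; range 0 to 6.4. The plate's underside is 85 mm above the table at 0, and level with the top of a mould in the track (94 mm) at 2.83. Stays where left; takes about 0.12 N m to turn.
- wheel_grip (a point): Centre of the black round handwheel (66 mm diameter, rim 18 mm high; point half-way up the rim), on the vertical screw axis over the press origin; 241 mm above the table at wheel angle 0, rising with it. Can be taken across its diameter from above; below the rim 24 mm are free down to the nut, 36 mm to the crosshead, more as it rises.
- plate_under (a point): Centre of the underside of the white pressing plate (124 mm along the press's x, 58 mm along y, 12 mm thick), hung on the screw; moves up and down only.
- mould_centre (a point): Filled steel loaf mould, flush blue lid, loose, 0.55 to 0.9 kg, on the table at the left or right. Point: its centre, 40 mm above its underside. White slippery plastic foot plate 170 mm (x) by 100 mm (y), 6 mm thick; on it the straight-sided body 164 by 66 mm, total height 80 mm. Both ends alike: goes in either way round. Take it across the 66 mm width. Sliding it takes 1 to 3 N.
- pan_centre (a point): Bystander: lidded stainless pan 170 x 105 x 66 mm with a lid handle up to 89 mm, loose, on the side opposite the mould. Point 33 mm above its underside.
- glass_a_centre (a point): Bystander: upturned drinking glass, 66 mm diameter at the table, 88 mm tall, close to the left or right of the press's apron. Point half-way up.
- glass_b_centre (a point): Bystander: the same kind of glass on the other side of the apron. Point half-way up.
- bottle_centre (a point): Bystander: amber bottle, 60 mm diameter, 200 mm tall, beside the press. Point half-way up.
- saucers_centre (a point): Bystander: stack of white saucers, 136 mm diameter, 42 mm tall, on the other side of the press. Point half-way up.
Mind the look-alikes: they are no part of the job. Leave any red look-alike of the part that bears mould_centre alone.

How it is judged:
On the way, in this order (a step that is already met when the one before it is completed fails the run):
1. the pressing plate has been raised clear of the mould's height by turning the handwheel (wheel angle above 3.0) (value of joint wheel above 3 rad), for 0.2 s.
2. the mould's foot plate has entered under the rail lips from the open end and its front is under the pressing plate (x of mould_centre in the frame of press above -0.11 m and y of mould_centre in the frame of press between -0.005 and 0.005 m and z of mould_centre in the frame of press below 0.0585 m), for 0.1 s.
At the end, for the whole second after the job is handed in: The mould lies under the rail lips, within 4 mm of fully home against the end stop, square to the rails, on the track floor, released and at rest; the wheel is above 2.9 rad, so the plate is clear of it; all bystanders are within 25 mm of where they stood (x of mould_centre in the frame of press between -0.004 and 0.004 m and y of mould_centre in the frame of press between -0.004 and 0.004 m and z of mould_centre in the frame of press between 0.051 and 0.057 m and angle between the x axis of mould_centre and the x axis of press, either way round below 0.06 rad and angle between mould_centre's own z axis and vertical below 0.05 rad and value of joint wheel above 2.9 rad and velocity of joint wheel below 0.05 rad/s and distance of each of pan_centre, glass_a_centre, glass_b_centre, bottle_centre, saucers_centre from where it was at the start of the episode below 0.025 m); the robot touches nothing.
It fails at once if the filled mould is tipped by more than 25 degrees (angle between mould_centre's own z axis and vertical above 0.44 rad).
It fails at once if a bystander (pan, glass, bottle, saucers) is pushed more than 25 mm or knocked over (distance of any of pan_centre, glass_a_centre, glass_b_centre, bottle_centre, saucers_centre from where it was at the start of the episode above 0.025 m).
It also fails if it takes over 72 s, if anything falls off the work surface, if the arm or the gripper's body presses on something with over 40 N, if the wrist force passes 120 N, or if a joint passes its speed limit or range.

## Robot

A 7-joint arm with a two-finger parallel gripper is mounted at the origin on the work surface. World frame = base frame: x ahead of the robot, y to its left, z up, the work surface at z = 0. Lengths are in m, angles in rad, forces in N, time in s.
With the tool pointing down it reaches from about 0.4 to 0.875 m from the base axis. Payload 19.3 kg.
Tool frame: the origin (TCP) lies on the centre line of the jaws, within the pads' length; the fingertips stand 11 mm ahead of it and the grasp point (between the pads) lies 8 mm behind it; y points along the fingers, x is the direction in which the jaws open and shut, and the axes are right-handed (so a half turn about y gives the same grasp; the last joint's range is limited). The gripper opens to 85 mm and grips with 20 to 120 N. Pads are 22 mm wide; open, the fingers measure 114 mm over their backs; the gripper's body (76 mm by 85 mm) begins 54 mm behind the grasp point. The pads swing forward as they close: fully open they stand 13 mm farther back than shut.
Start: joints at [-1.392, 0.521, -0.036, 1.599, 0.021, 1.021, -0.113], TCP at [0.154, 0.606, 0.242] pointing down, gripper open.
Joint ranges: [-2.91, 2.91], [-0.3, 2.13], [-1.5, 1.42], [0.17, 2.43], [-1.26, 4.41], [0.16, 1.93], [-2.52, 2.52]. Speed limits (rad/s): [1.89, 1.89, 2.39, 2.39, 3.01, 3.01, 3.01].

## Interface

Orientations are given as [roll, pitch, yaw] about the fixed x, y, z axes, in that order (R = Rz(yaw) Ry(pitch) Rx(roll)).
In Python, from workcell import monitor, cams, bot gives the robot as it stands.
- The arm moves only by the tool send_rows, never from a script. Its argument "series" is text: rows parted by semicolons, each of 7 numbers parted by spaces: the turn, a rotation vector about the tool's x, y, z in rad, then the shift along the tool's x, y, z in mm, then the opening, from 0 (shut) to 1 (fully open). In form: ax ay az tx ty tz claw; .... A call has 1 to 20 rows; each row is the pose to reach, as a shift and turn from the pose commanded when the call began, along the tool's axes at that moment; what a row does not reach only later rows make up. A row lasts 1/12 s, in which the tool goes at most 41.7 mm and 7.16 degrees, less where a joint would pass 70% of its speed; a pose out of reach is approached as far as the arm can. A call with a gripper value outside its range is refused whole. The fingers move at their own pace and stop on an object; "force" is the grip in N (left out, the last holds). Time passes only in rows, so rows that repeat a pose let the fingers close. It gives the time, the measured TCP pose, the force and the opening at its end, in the units of the state.
- monitor.observe(): the state, without advancing time (a new reading comes with each control period).
- cams.grab_frame(name): name is "scene" or "side" or "wrist"; returns the picture (480x640x3 uint8, red, green, blue); there is no depth.
- cams.get_calibration(name): a dict with "mtx" (3x3 intrinsics, pixels), "origin" and "attitude" of the camera in the world. Camera axes: x right, y down, z forward; pixel columns grow to the right and rows downward; lengths in m; the calibration is good to about 2 mm. A picture is of the moment at which its call begins: read the wrist's pose just before it. get_calibration takes no time and is no camera call; for the wrist camera it gives the pose at the moment of the call.
- bot.job_done(): hands the job in, once; it reports no verdict.
The state is a dict: "clock": time; "qpos": joint angles; "qd": joint speeds; "joint_efforts": joint torques, N m; "position": TCP position; "tool_rot": TCP orientation; "force": force on the tool from outside, world axes, zero at the start; "moment": the same for the moment, N m; "grip_width": finger opening in m.
Only numpy, scipy, OpenCV 4.12 (cv2) and the standard library are available. Lean on these libraries where they do the work, as an engineer would, in place of code of your own. Each camera call takes 0.05 s, during which the arm holds its last target.

## Working session

There is one attempt and no reset: what is moved stays moved. The work goes in short steps, Python scripts to look and compute and a tool call to move; the robot and the scene stay as the last step left them, time stands still between calls to the robot, and variables do not carry over. Pictures are saved under pics/ and viewed, and the job is handed in when it is done.

Besides the shell and the picture viewer there is one more tool, called after ">>>" by a JSON object that holds its "api" and its "payload", one argument or row to a line. send_rows: Moves the arm, as the interface text tells. Its arguments: {"type":"object","properties":{"series":{"type":"string"},"force":{"type":"number"}},"required":["series"]}

```bash
ls; mkdir -p pics; python3 - <<'E'
from workcell import monitor, cams, bot
import cv2
s=monitor.observe()
for k,v in s.items(): print(k,v)
for n in ["scene","side","wrist"]:
    c=cams.get_calibration(n); print(n,c)
    cv2.imwrite(f"pics/{n}0.png",cams.grab_frame(n)[:,:,::-1])
E
```

```text
pics
clock 0.0
qpos [-1.39216617  0.52200165 -0.03632426  1.59998507  0.02121081  1.02113206
 -0.11278737]
qd [-0.00096341 -0.00096205 -0.00014407  0.00018367 -0.00060484 -0.00137987
  0.00082301]
joint_efforts [ 1.36466715e-03 -9.27095389e+01  1.98000513e+00 -3.69921434e+01
  1.78528426e-02  7.96361302e-03 -9.13049962e-05]
position [0.15387888 0.60542592 0.24174169]
tool_rot [-1.57088945e+00  1.13699277e-03  1.32197128e+00]
force [-0.83008441  0.55323861  0.04906748]
moment [ 2.22647545e-04 -3.28613439e-03  7.10666036e-05]
grip_width 0.08544140575603267
scene {'mtx': array([[506.51581242,   0.        , 305.26722858],
       [  0.        , 506.51581242, 242.67574134],
       [  0.        ,   0.        ,   1.        ]]), 'origin': array([ 1.08552486, -0.61263315,  0.93897812]), 'attitude': array([-2.34329043e+00, -2.19284839e-03,  7.20645942e-01])}
side {'mtx': array([[605.09857556,   0.        , 319.45147027],
       [  0.        , 605.09857556, 241.52166457],
       [  0.        ,   0.        ,   1.        ]]), 'origin': array([ 0.28439684, -1.25530685,  0.94058504]), 'attitude': array([-2.10005036,  0.00447197, -0.21950593])}
wrist {'mtx': array([[401.76690072,   0.        , 318.47269401],
       [  0.        , 401.76690072, 242.05187104],
       [  0.        ,   0.        ,   1.        ]]), 'origin': array([0.07516139, 0.62511294, 0.37353418]), 'attitude': array([ 2.81971704e+00, -5.72217905e-04,  1.32206572e+00])}
```

View pics/scene0.png

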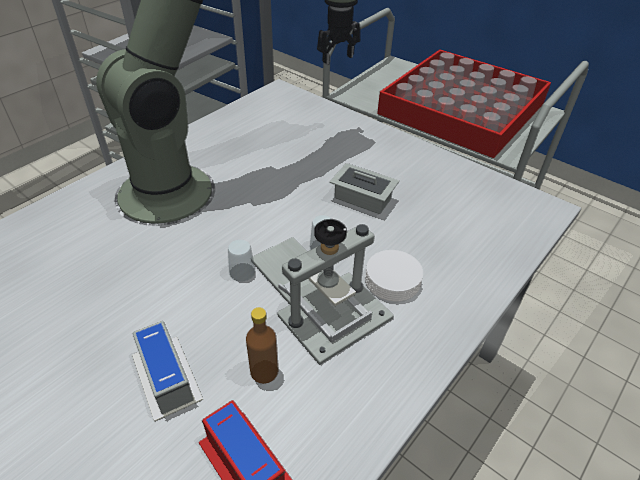

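View pics/side0.png

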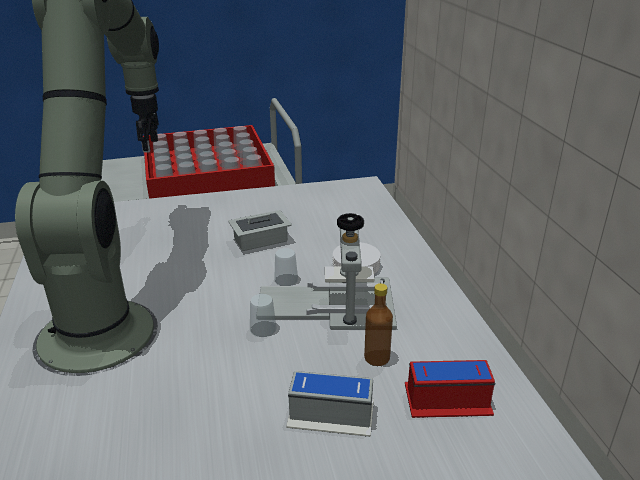

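View pics/wrist0.png

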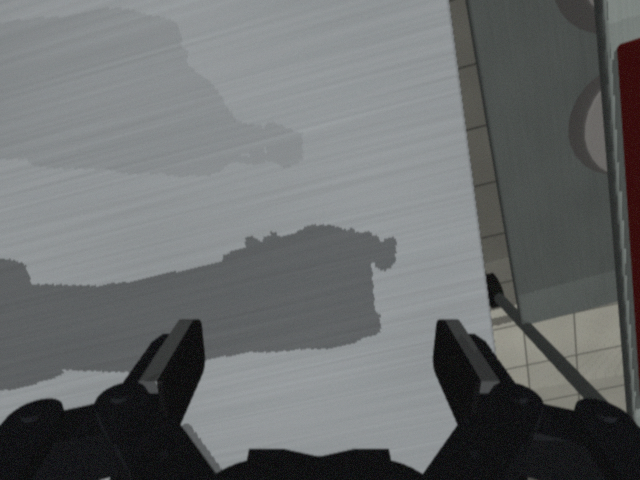

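```bash
python3 - <<'E'
import cv2
a=cv2.imread("pics/scene0.png"); b=cv2.imread("pics/side0.png")
def z(im,x0,y0,w,h,f,n): cv2.imwrite(n,cv2.resize(im[y0:y0+h,x0:x0+w],None,fx=f,fy=f,interpolation=cv2.INTER_CUBIC))
z(a,240,200,200,150,4,"pics/zs_press.png")
z(b,240,200,200,150,4,"pics/zd_press.png")
z(a,110,300,130,130,4,"pics/zs_m.png")
z(b,270,350,130,90,4,"pics/zd_m.png")
E
```

```text
(no output)
```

View pics/zs_press.png

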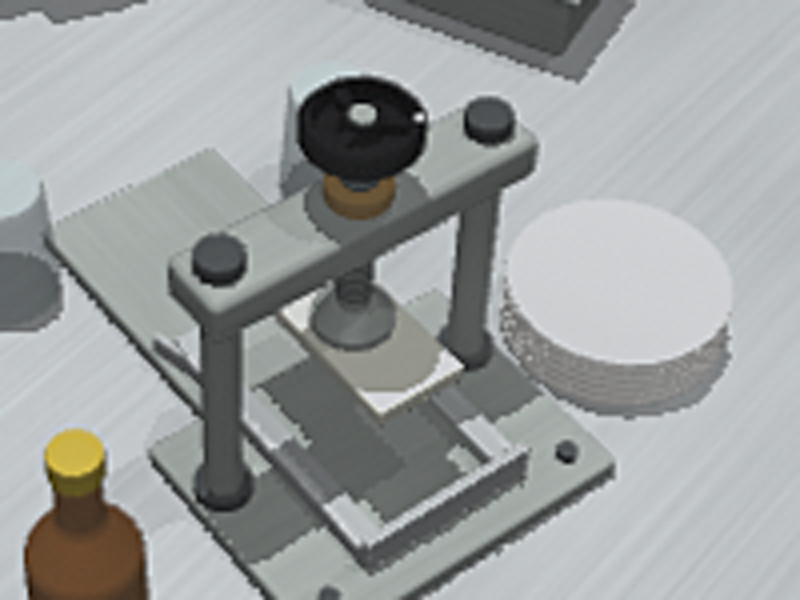

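View pics/zd_press.png

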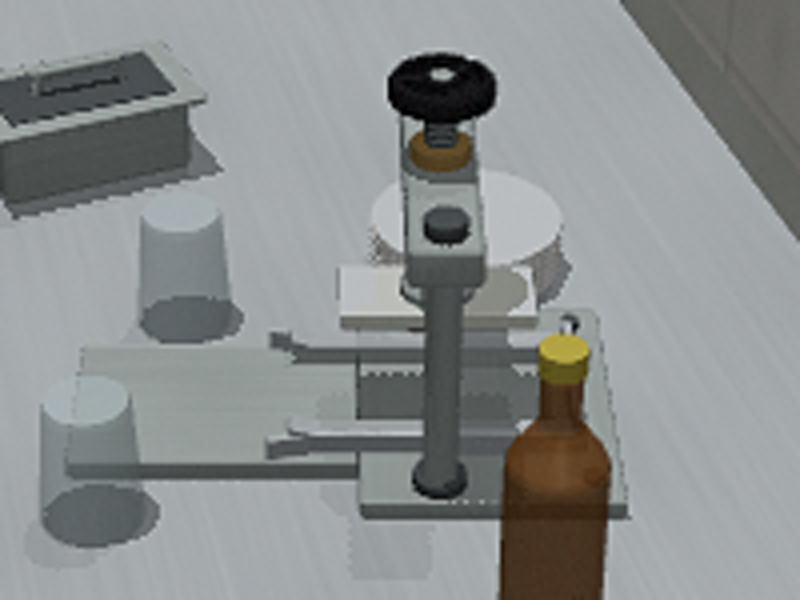

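View pics/zs_m.png

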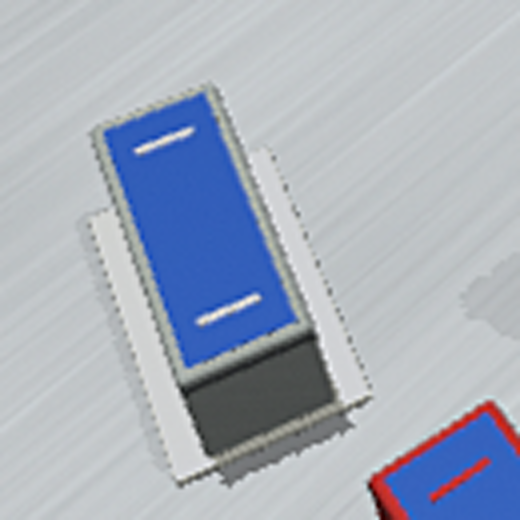

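View pics/zd_m.png

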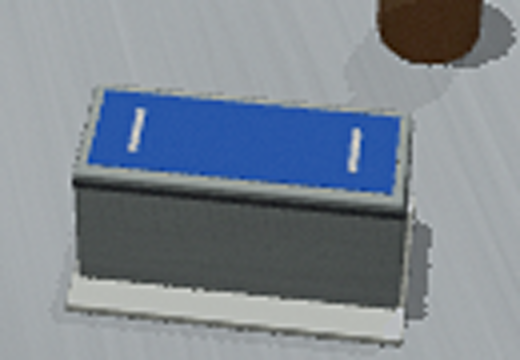

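```bash
cat > h.py <<'E'
import numpy as np, cv2
from scipy.optimize import least_squares
from scipy.spatial.transform import Rotation as R
def proj(c,P):
    Rw=R.from_euler('xyz',c['attitude']).as_matrix()
    p=(np.atleast_2d(P)-c['origin'])@Rw
    return np.c_[c['mtx'][0,0]*p[:,0]/p[:,2]+c['mtx'][0,2], c['mtx'][1,1]*p[:,1]/p[:,2]+c['mtx'][1,2]]
def pose(q,L):
    x,y,z,a=q; L=np.atleast_2d(L)
    return np.c_[x+np.cos(a)*L[:,0]-np.sin(a)*L[:,1], y+np.sin(a)*L[:,0]+np.cos(a)*L[:,1], z+L[:,2]]
def fit(obs,q0,fixz=None):
    # obs: list of (calib, local Nx3, pix Nx2)
    def f(q):
        if fixz is not None: q=[q[0],q[1],fixz,q[2]]
        return np.concatenate([(proj(c,pose(q,L))-np.array(p)).ravel() for c,L,p in obs])
    q0=list(q0)
    if fixz is not None: q0=[q0[0],q0[1],q0[3]]
    s=least_squares(f,q0,loss='soft_l1',x_scale=[.1,.1,.1,1][:len(q0)] if fixz is None else [.1,.1,1])
    return s.x,f(s.x).reshape(-1,2)
E
python3 - <<'E'
from h import *
from workcell import cams
S=cams.get_calibration('scene');D=cams.get_calibration('side')
a=.001
# mould local (origin underside)
def off(o,pts): return [(o[0]+(x-1.5)/4,o[1]+(y-1.5)/4) for x,y in pts]
# side view: near side = -v ; axis along u right
top=[(-82,33,80),(82,33,80),(82,-33,80),(-82,-33,80)]
d=off((270,350),[(100,87),(411,113),(407,205),(75,180),(68,307),(402,343)])
Ld=np.array(top+[(-85,-50,0),(85,-50,0)])*a
# scene: lower end = +u
s=off((110,300),[(92,132),(212,85),(315,330),(183,385),(180,487),(372,398),(88,215),(268,148)])
Ls=np.array([(-82,-33,80),(-82,33,80),(82,33,80),(82,-33,80),(85,-50,0),(85,50,0),(-85,-50,6),(-85,50,6)])*a
q,r=fit([(S,Ls,s),(D,Ld,d)],[.4,-.4,0,-.2]); print('mould',q,np.round(r,1).tolist())
s=off((240,200),[(613,465),(150,455),(212,150),(48,238)])
Ls=np.array([(115,107,14),(-50,-107,14),(-235,66,14),(-235,-66,14)])*a
d=off((240,200),[(360,507),(625,508),(595,310),(82,348),(66,465)])
Ld=np.array([(-50,-107,14),(115,-107,14),(115,107,14),(-235,66,14),(-235,-66,14)])*a
q,r=fit([(S,Ls,s),(D,Ld,d)],[.6,-.1,0,-.2]); print('press',q,np.round(r,1).tolist())
for zz in (.241,.25): print(zz,proj(S,pose(q,[0,0,zz])),proj(D,pose(q,[0,0,zz])))
def tri(ps,pd):
    f=lambda P:np.r_[proj(S,P)[0]-ps,proj(D,P)[0]-pd]
    x=least_squares(f,[.6,-.1,.1]); return np.round(x.x,4),np.round(x.fun,1)
o=lambda p,b:np.array(p)/4+b
sc=np.array([240,200])
print('hub',tri(o((363,114),sc),o((442,75),sc)))
print('cap bottle',tri(o((75,450),sc),o((564,348),sc)))
print('saucer top',tri(o((618,280),sc),o((467,217),sc)))
print('glassA',tri((240,247.5),(281.5-20,299.5)))
print('glass far',tri(o((320,85),sc),o((181,214),sc)))
print('pan lid handle',tri((366,177),(261,220)))
E
```

```text
mould [ 4.99847271e-01 -3.80422259e-01 -4.55614102e-06 -3.56000850e-01] [[-0.9, -0.6], [0.5, -1.1], [0.5, -0.9], [-0.7, 0.5], [0.3, 0.7], [1.1, 0.6], [0.0, 1.1], [0.0, -0.4], [-0.9, -1.0], [0.9, -0.3], [-0.2, 0.3], [-0.4, -1.4], [-0.4, 1.9], [0.5, 1.7]]
press [ 0.63337696 -0.01711448 -0.00489699 -0.22458615] [[1.9, -0.3], [0.0, -0.9], [0.3, 0.1], [-1.2, -1.1], [-0.2, 0.3], [0.8, 0.1], [0.2, 1.0], [0.4, 0.1], [-0.3, 0.7]]
0.241 [[330.81564634 234.24193413]] [[350.090732   224.70300295]]
0.25 [[330.98302555 230.98441663]] [[350.16942544 221.43031973]]
hub (array([ 0.6336, -0.0186,  0.2532]), array([ 0., -0.,  0.,  0.]))
cap bottle (array([ 0.6435, -0.236 ,  0.1997]), array([-0. ,  0.2, -0.2, -0.2]))
saucer top (array([0.7027, 0.1517, 0.0418]), array([-0.,  0., -0., -0.]))
glassA (array([ 0.403 , -0.0689,  0.0867]), array([ 0. , -0.3,  0.2,  0.3]))
glass far (array([0.4925, 0.1212, 0.0931]), array([-0. ,  0.6, -0.3, -0.5]))
pan lid handle (array([0.4582, 0.3634, 0.0747]), array([-0. ,  1.2, -0.6, -1.1]))
```

```bash
cat >> h.py <<'E'
def rel(target,yaw,s=None):
    """row (rotvec, mm shift) from current pose to tool-down target"""
    from workcell import monitor
    s=s or monitor.observe()
    R0=R.from_euler('xyz',s['tool_rot']); R1=R.from_euler('xyz',[-np.pi/2,0,yaw])
    return np.round((R0.inv()*R1).as_rotvec(),3),np.round(R0.inv().apply(np.array(target)-s['position'])*1000,1)
def st():
    from workcell import monitor
    s=monitor.observe()
    print('t',round(s['clock'],2),'q',np.round(s['qpos'],3),'p',np.round(s['position'],4),'rpy',np.round(s['tool_rot'],4),'F',np.round(s['force'],1),'M',np.round(s['moment'],2),'w',round(s['grip_width'],4))
    return s
E
python3 -c "
from h import *
print(rel([.633,-.018,.40],-1.2)); print(rel([.633,-.018,.40],0)); print(rel([.154,.605,.4],1.322))"
```

```text
(array([ 1.000e-03,  2.522e+00, -0.000e+00]), array([-486.5, -157.7, -617.9]))
(array([ 1.000e-03,  1.322e+00, -1.000e-03]), array([-486.5, -157.7, -617.9]))
(array([ 0.   ,  0.   , -0.001]), array([  -0.6, -158.1,   -0.3]))
```

>>> {"api": "send_rows", "payload": {
  "series": "0 0 0 0 -40 0 1; 0 0 0 0 -80 0 1; 0 0 0 0 -120 0 1; 0 0.12 0 -24 -158 -31 1; 0 0.24 0 -49 -158 -62 1; 0 0.36 0 -73 -158 -93 1; 0 0.48 0 -97 -158 -124 1; 0 0.6 0 -122 -158 -155 1; 0 0.72 0 -146 -158 -185 1; 0 0.84 0 -170 -158 -216 1; 0 0.96 0 -195 -158 -247 1; 0 1.08 0 -219 -158 -278 1; 0 1.2 0 -243 -158 -309 1; 0 1.32 0 -268 -158 -340 1; 0 1.44 0 -292 -158 -371 1; 0 1.56 0 -316 -158 -402 1; 0 1.68 0 -341 -158 -433 1; 0 1.8 0 -365 -158 -463 1; 0 1.92 0 -389 -158 -494 1; 0 2.04 0 -414 -158 -525 1"
}}

```text
clock: 1.82
position: [0.5615, 0.0737, 0.4004]
tool_rot: [-1.571, 0.0, -0.723]
force: [0.3, 1.1, 0.3]
grip_width: 0.0855
```

```bash
python3 -c "
from h import *
st();print(rel([.633,-.018,.40],-1.2))"
```

```text
t 1.82 q [-0.685  0.345  0.625  1.555 -0.206  1.308 -0.757] p [0.5615 0.0737 0.4004] rpy [-1.5706  0.     -0.7233] F [0.3 1.1 0.3] M [ 0.15 -0.01 -0.  ] w 0.0855
(array([-0.   ,  0.477, -0.   ]), array([114.3,   0.3, -21.5]))
```

>>> {"api": "send_rows", "payload": {
  "series": "0 0.12 0 29 0 -5 1; 0 0.24 0 58 0 -11 1; 0 0.36 0 86 0 -16 1; 0 0.477 0 114 0 -21 1; 0 0.477 0 114 0 -21 1; 0 0.477 0 114 0 -21 1"
}}

```text
clock: 2.32
position: [0.6331, -0.0169, 0.3995]
tool_rot: [-1.572, -0.001, -1.197]
force: [-0.5, 0.2, -0.1]
grip_width: 0.0849
```

```bash
python3 -c "
from h import *
from workcell import cams
s=st()
c=cams.get_calibration('wrist'); cv2.imwrite('pics/w1.png',cams.grab_frame('wrist')[:,:,::-1])
print(c)
np.savez('w1.npz',**c)
for z in (.241,.25): print(proj(c,[.6336,-.018,z]))"
```

```text
t 2.32 q [-0.513  0.509  0.731  1.376 -0.336  1.383 -0.98 ] p [ 0.6331 -0.0169  0.3995] rpy [-1.5724e+00 -6.0000e-04 -1.1971e+00] F [-0.5  0.2 -0.1] M [ 0.03  0.01 -0.02] w 0.0849
{'mtx': array([[401.76690072,   0.        , 318.47269401],
       [  0.        , 401.76690072, 242.05187104],
       [  0.        ,   0.        ,   1.        ]]), 'origin': array([0.70967239, 0.01243907, 0.5311253 ]), 'attitude': array([ 2.81679954e+00,  1.38397047e-03, -1.19701443e+00])}
[[319.75616157 222.12801156]]
[[319.77647436 225.49107542]]
```

View pics/w1.png

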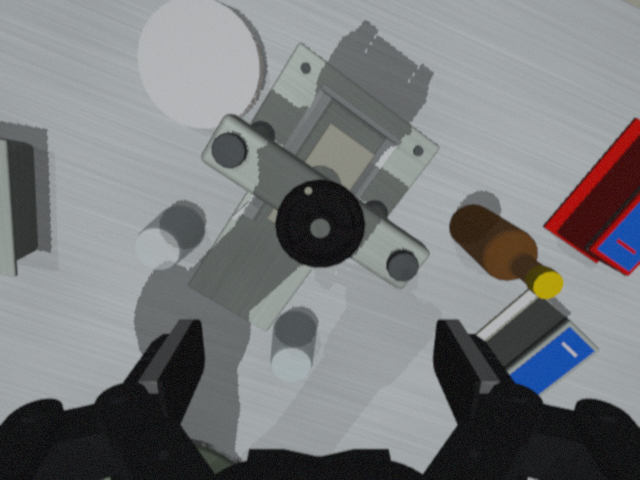

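>>> {"api": "send_rows", "payload": {
  "series": "0 0 0 0.5 35 0 1; 0 0 0 1 70 0 1; 0 0 0 1 105 0 1; 0 0 0 1 130 0 1; 0 0 0 1 148 0 1; 0 0 0 1 158 0 1; 0 0 0 1 161 0 1; 0 0 0 1 161 0 1; 0 0 0 1 161 0 0.5; 0 0 0 1 161 0 0.5; 0 0 0 1 161 0 0.5; 0 0 0 1 161 0 0.5; 0 0 0 1 161 0 0.5; 0 0 0 1 161 0 0.5",
  "force": 40
}}

```text
clock: 3.53
position: [0.6341, -0.0175, 0.2412]
tool_rot: [-1.568, -0.002, -1.195]
force: [2.1, -3.7, 6.6]
grip_width: 0.0645
```

```bash
python3 -c "
from h import *
from workcell import cams
s=st()
for n in ['wrist','side']: cv2.imwrite('pics/a_'+n+'.png',cams.grab_frame(n)[:,:,::-1])
a=cv2.imread('pics/a_side.png'); cv2.imwrite('pics/a_sidez.png',cv2.resize(a[160:340,270:450],None,fx=3,fy=3))
"
```

```text
t 3.53 q [-0.482  0.625  0.659  1.602 -0.423  1.058 -0.9  ] p [ 0.6341 -0.0175  0.2412] rpy [-1.5679 -0.0019 -1.1954] F [ 2.1 -3.7  6.6] M [-0.89 -0.18  0.1 ] w 0.0645
```

View pics/a_sidez.png

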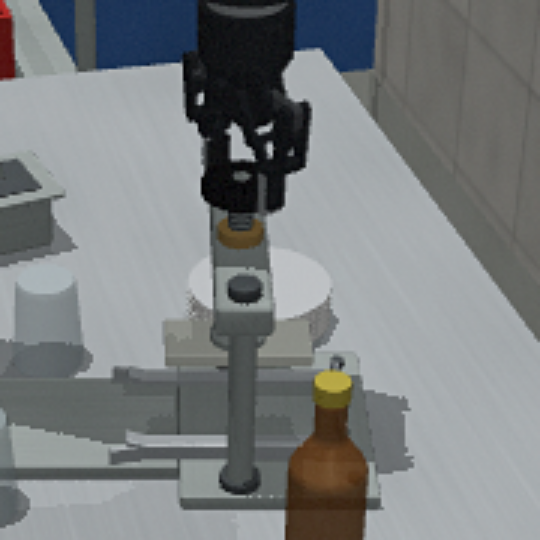

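View pics/a_wrist.png

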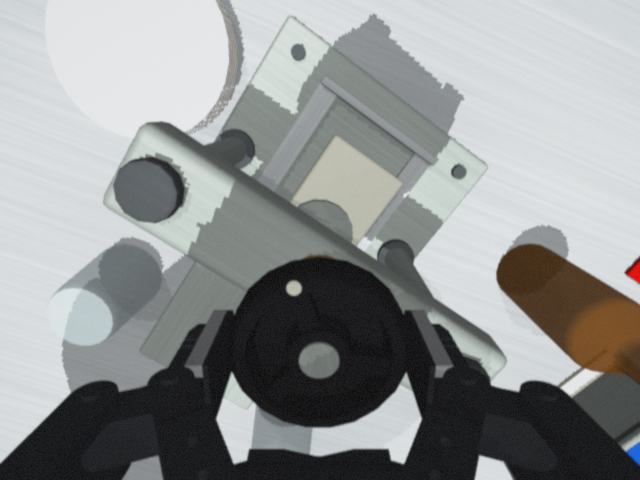

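>>> {"api": "send_rows", "payload": {
  "series": "0 -0.06 0 0 0 0 0.5; 0 -0.16 0 0 -0.5 0 0.5; 0 -0.26 0 0 -0.8 0 0.5; 0 -0.36 0 0 -1.1 0 0.5; 0 -0.46 0 0 -1.5 0 0.5; 0 -0.56 0 0 -1.8 0 0.5; 0 -0.66 0 0 -2.1 0 0.5; 0 -0.76 0 0 -2.4 0 0.5; 0 -0.86 0 0 -2.7 0 0.5; 0 -0.96 0 0 -3.1 0 0.5; 0 -1.06 0 0 -3.4 0 0.5; 0 -1.16 0 0 -3.7 0 0.5; 0 -1.26 0 0 -4 0 0.5; 0 -1.36 0 0 -4.3 0 0.5; 0 -1.46 0 0 -4.6 0 0.5; 0 -1.56 0 0 -5 0 0.5"
}}

```text
clock: 4.97
position: [0.6325, -0.0167, 0.2461]
tool_rot: [-1.57, 0.0, 0.369]
force: [-13.4, 0.5, 13.5]
grip_width: 0.0647
```

```bash
python3 -c "
from h import *
from workcell import cams
s=st()
for n in ['wrist']: cv2.imwrite('pics/b_'+n+'.png',cams.grab_frame(n)[:,:,::-1])
"
```

```text
t 4.97 q [-0.234  0.544  0.253  1.584 -0.152  1.033  0.431] p [ 0.6325 -0.0167  0.2461] rpy [-1.5704e+00  2.0000e-04  3.6940e-01] F [-13.4   0.5  13.5] M [ 0.21  2.82 -0.25] w 0.0647
```

View pics/b_wrist.png

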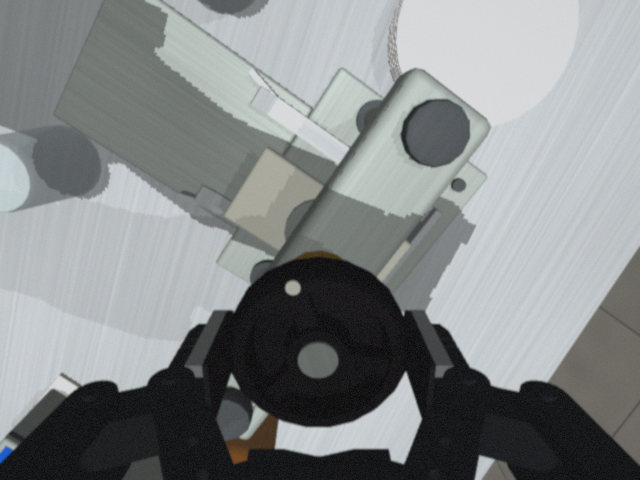

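>>> {"api": "send_rows", "payload": {
  "series": "0 -0.08 0 -0.5 -1 0.3 0.5; 0 -0.18 0 -1 -1.5 0.5 0.5; 0 -0.28 0 -1 -2 0.5 0.5; 0 -0.38 0 -1 -2.2 0.5 0.5; 0 -0.48 0 -1 -2.5 0.5 0.5; 0 -0.58 0 -1 -2.8 0.5 0.5; 0 -0.68 0 -1 -3.2 0.5 0.5; 0 -0.78 0 -1 -3.5 0.5 0.5; 0 -0.88 0 -1 -3.8 0.5 0.5; 0 -0.98 0 -1 -4.1 0.5 0.5; 0 -1.08 0 -1 -4.4 0.5 0.5; 0 -1.18 0 -1 -4.8 0.5 0.5; 0 -1.28 0 -1 -5.1 0.5 0.5; 0 -1.38 0 -1 -5.4 0.5 0.5; 0 -1.48 0 -1 -5.7 0.5 0.5; 0 -1.58 0 -1 -6 0.5 0.5; 0 -1.68 0 -1 -6.3 0.5 0.5; 0 -1.7 0 -1 -6.4 0.5 0.5; 0 -1.7 0 -1 -6.4 0.5 0.5; 0 -1.7 0 -1 -6.4 0.5 0.5"
}}

```text
clock: 6.68
position: [0.6316, -0.0186, 0.2517]
tool_rot: [-1.569, 0.002, 2.063]
force: [-5.7, -7.4, 2.8]
grip_width: 0.0647
```

```bash
python3 -c "
from h import *
from workcell import cams
s=st()
for n in ['wrist','side']: cv2.imwrite('pics/c_'+n+'.png',cams.grab_frame(n)[:,:,::-1])
a=cv2.imread('pics/c_side.png'); cv2.imwrite('pics/c_sidez.png',cv2.resize(a[160:340,270:450],None,fx=3,fy=3))
"
```

```text
t 6.68 q [ 0.041  0.527 -0.159  1.565  0.094  1.058  1.92 ] p [ 0.6316 -0.0186  0.2517] rpy [-1.5692e+00  2.0000e-03  2.0632e+00] F [-5.7 -7.4  2.8] M [-1.37  1.46  0.1 ] w 0.0647
```

View pics/c_wrist.png

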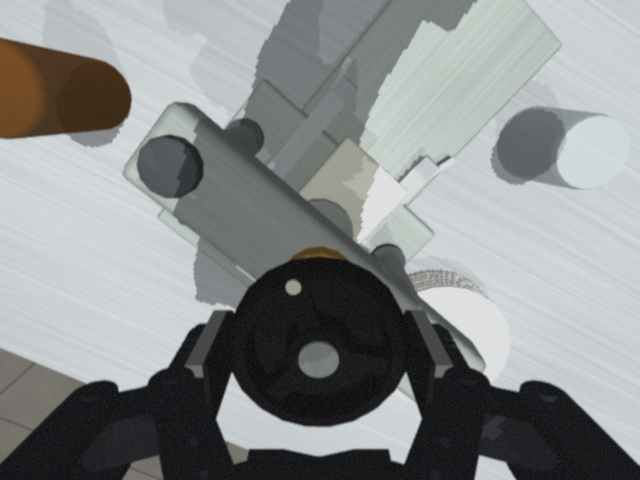

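View pics/c_sidez.png

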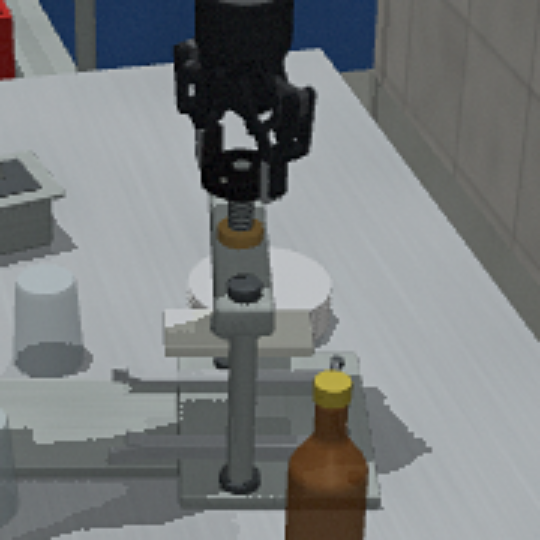

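>>> {"api": "send_rows", "payload": {
  "series": "0 0 0 0 0 0 1; 0 0 0 0 0 0 1; 0 0 0 0 0 0 1; 0 0 0 0 0 0 1; 0 0 0 0 -20 0 1; 0 0 0 0 -50 0 1; 0 0 0 0 -80 0 1; 0 0 0 0 -80 0 1"
}}

```text
clock: 7.45
position: [0.6339, -0.0162, 0.3366]
tool_rot: [-1.578, 0.003, 2.065]
force: [0.4, 0.4, -0.1]
grip_width: 0.0854
```

```bash
python3 -c "
from h import *
st();print(rel([.448,.0243,.33],1.346))"
```

```text
t 7.45 q [ 0.039  0.459 -0.161  1.455  0.076  1.226  1.934] p [ 0.6339 -0.0162  0.3366] rpy [-1.5777  0.0033  2.0649] F [ 0.4  0.4 -0.1] M [ 0.01 -0.04  0.02] w 0.0854
(array([ 0.008,  0.719, -0.001]), array([123.8,   5.2, 144.5]))
```

>>> {"api": "send_rows", "payload": {
  "series": "0 0.12 0 20 1 24 1; 0 0.24 0 41 2 48 1; 0 0.36 0 62 3 72 1; 0 0.48 0 83 4 96 1; 0.004 0.6 0 104 5 120 1; 0.008 0.719 0 124 5 144 1; 0.008 0.719 0 124 5 144 1; 0.008 0.719 0 124 5 144 1; 0.008 0.719 0 124 5 144 1"
}}

```text
clock: 8.2
position: [0.4471, 0.0245, 0.3261]
tool_rot: [-1.565, 0.002, 1.348]
force: [0.9, -0.2, -0.1]
grip_width: 0.0855
```

```bash
python3 -c "
from h import *
from workcell import cams
s=st()
c=cams.get_calibration('wrist'); cv2.imwrite('pics/d_wrist.png',cams.grab_frame('wrist')[:,:,::-1])
np.savez('d.npz',**c)
q=[.6334,-.0175,0,-.2246]
L=np.array([(-235,66,14),(-235,-66,14),(-50,66,14),(-50,-66,14),(-50,107,14),(-50,-107,14),(-80,52,14),(-80,-52,14)])*.001
print(np.round(proj(c,pose(q,L)),1))
im=cv2.imread('pics/d_wrist.png'); cv2.imwrite('pics/d_z.png',cv2.resize(im[30:330,120:520],None,fx=2,fy=2,interpolation=cv2.INTER_CUBIC))
"
```

```text
t 8.2 q [-0.113  0.147 -0.084  1.922  0.014  1.08   1.145] p [0.4471 0.0245 0.3261] rpy [-1.5647  0.0024  1.3475] F [ 0.9 -0.2 -0.1] M [ 0.01 -0.02 -0.01] w 0.0855
[[380.6 146.3]
 [258.4 146.1]
 [373.2 301.4]
 [265.2 301.2]
 [406.7 301.4]
 [231.6 301.1]
 [362.6 278.7]
 [275.9 278.6]]
```

View pics/d_wrist.png

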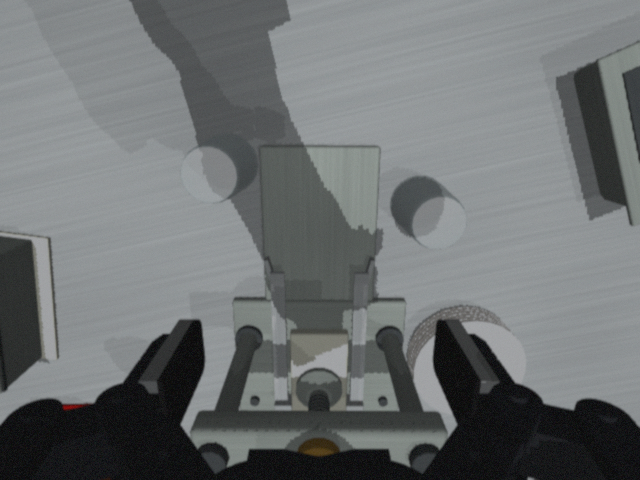

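View pics/d_z.png

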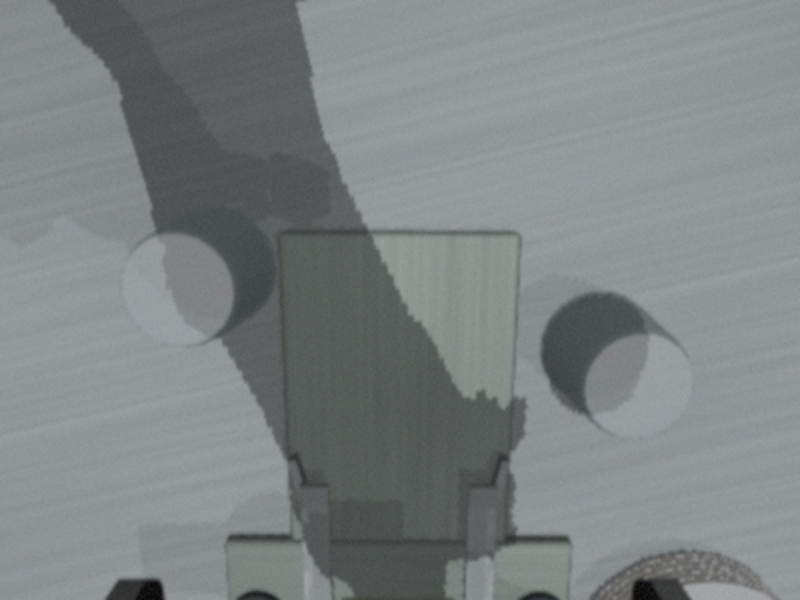

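```bash
python3 - <<'E'
from h import *
c=dict(np.load('d.npz'))
q=[.6330,-.0178,0,-.2246]
L=np.array([(-235,0,14),(-100,0,14),(-50,0,14),(-62,0,98),(-62,29,98),(-62,-29,98),(-23,107,196),(-23,-107,196),(0,88,205),(0,-88,205),(0,0,208),(0,88,14),(0,-88,14)])*.001
print(np.round(proj(c,pose(q,L)),1))
im=cv2.imread('pics/d_wrist.png'); cv2.imwrite('pics/d_z2.png',cv2.resize(im[240:480,180:460],None,fx=2.8,fy=2.5,interpolation=cv2.INTER_CUBIC))
E
```

```text
[[319.1 145.9]
 [318.9 262.8]
 [318.9 301.1]
 [318.9 327.6]
 [347.5 327.7]
 [290.3 327.6]
 [450.6 432.2]
 [187.1 431.7]
 [427.6 463.5]
 [210.  463.1]
 [318.8 466.4]
 [388.6 337.1]
 [249.  336.8]]
```

View pics/d_z2.png

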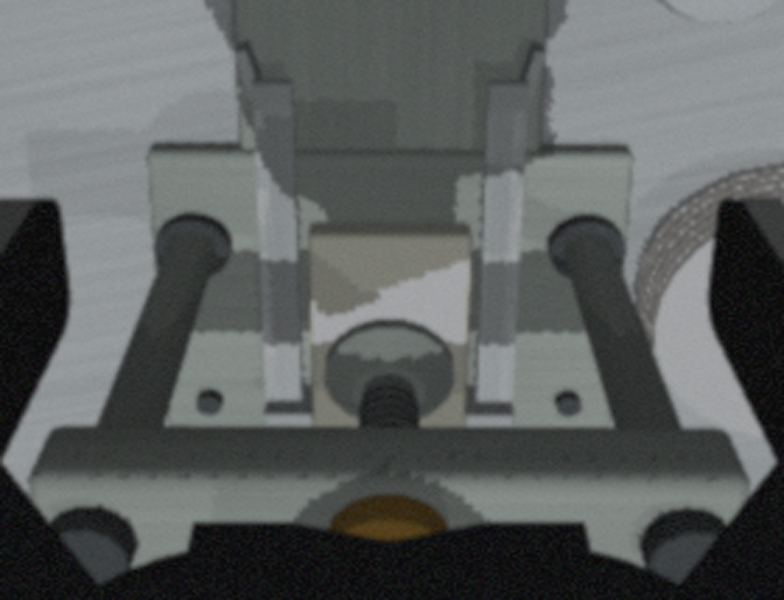

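```bash
python3 - <<'E'
from h import *
g=cv2.GaussianBlur(cv2.imread('pics/d_wrist.png')[:,:,1].astype(float),(0,0),1)
def prof(y0,y1,x0,x1): print((y0,x0),np.round(g[y0:y1,x0:x1].mean(0),0).astype(int))
for y in (150,165,180,195,210,225,240): prof(y,y+5,254,272); prof(y,y+5,370,388)
for y in (303,310): prof(y,y+5,226,240); prof(y,y+5,398,412)
E
```

```text
(150, 254) [83 87 90 89 85 81 83 88 91 93 94 94 94 94 94 95 95 95]
(150, 370) [146 147 147 147 147 148 148 144 137 129 130 139 147 149 150 150 150 150]
(165, 254) [73 74 76 80 83 82 82 85 89 92 93 94 94 93 93 93 94 94]
(165, 370) [146 146 146 146 147 148 146 139 131 129 137 145 148 149 149 148 148 148]
(180, 254) [94 96 97 96 94 89 84 83 86 89 91 92 93 92 91 92 93 93]
(180, 370) [145 145 145 146 146 145 140 132 128 131 136 138 139 139 139 139 139 139]
(195, 254) [96 96 96 96 95 92 86 83 84 87 90 91 92 92 92 92 92 93]
(195, 370) [144 144 144 145 145 142 135 128 128 133 138 140 140 140 140 140 140 140]
(210, 254) [97 97 97 97 96 94 90 86 84 86 89 91 92 92 93 92 92 92]
(210, 370) [143 143 143 143 142 136 129 129 137 145 148 148 148 146 145 143 142 140]
(225, 254) [96 96 96 96 96 95 92 86 82 83 87 90 91 93 93 93 92 92]
(225, 370) [141 142 141 139 134 126 121 124 130 135 136 137 139 143 146 147 147 147]
(240, 254) [117 109 103  99  97  96  95  92  86  82  83  87  89  90  91  92  92  92]
(240, 370) [ 90  90  89  88  86  85  88  91  92  94  97 108 124 137 144 146 146 146]
(303, 226) [142 142 142 142 141 136 130 126 128 130 131 131 131 131]
(303, 398) [141 141 141 140 140 138 136 136 141 147 150 151 151 151]
(310, 226) [141 141 141 140 140 138 134 128 126 128 130 130 131 131]
(310, 398) [140 140 140 140 139 135 131 133 140 146 149 149 149 149]
```

```bash
python3 -c "
from h import *
st();print(rel([.50,-.380,.30],1.215))"
```

```text
t 8.25 q [-0.113  0.148 -0.084  1.922  0.014  1.08   1.145] p [0.4472 0.0244 0.3258] rpy [-1.5641  0.0026  1.3471] F [ 0.9  0.2 -0.6] M [-0.05 -0.03  0.  ] w 0.0855
(array([-0.006,  0.132, -0.003]), array([-382.5,   25.9, -141.4]))
```

>>> {"api": "send_rows", "payload": {
  "series": "0 0.01 0 -32 0 -12 1; 0 0.02 0 -64 0 -24 1; 0 0.03 0 -96 4 -36 1; 0 0.04 0 -128 8 -48 1; 0 0.06 0 -160 12 -60 1; 0 0.07 0 -192 16 -72 1; 0 0.08 0 -224 20 -84 1; 0 0.1 0 -256 24 -96 1; -0.003 0.11 0 -288 26 -108 1; -0.006 0.12 0 -320 26 -120 1; -0.006 0.132 -0.003 -352 26 -131 1; -0.006 0.132 -0.003 -382 26 -141 1; -0.006 0.132 -0.003 -382 26 -141 1; -0.006 0.132 -0.003 -382 26 -141 1; -0.006 0.132 -0.003 -382 26 -141 1"
}}

```text
clock: 9.5
position: [0.4988, -0.3793, 0.2989]
tool_rot: [-1.569, -0.0, 1.214]
force: [-0.5, 0.4, 0.0]
grip_width: 0.0853
```

```bash
python3 -c "
from h import *
from workcell import cams
s=st()
c=cams.get_calibration('wrist'); cv2.imwrite('pics/e_wrist.png',cams.grab_frame('wrist')[:,:,::-1])
np.savez('e.npz',**c)
q=[.4998,-.3804,0,-.356]
L=np.array([(-82,33,80),(82,33,80),(82,-33,80),(-82,-33,80),(-85,50,6),(-85,-50,6)])*.001
print(np.round(proj(c,pose(q,L)),1))
"
```

```text
t 9.5 q [ 0.451  0.479  0.156  1.533 -0.079  1.138  1.837] p [ 0.4988 -0.3793  0.2989] rpy [-1.5687 -0.      1.2144] F [-0.5  0.4  0. ] M [0.03 0.02 0.02] w 0.0853
[[357.4 109.3]
 [352.2 289.6]
 [283.3 289.7]
 [277.8 109.3]
 [367.5 106.1]
 [267.7 106.1]]
```

View pics/e_wrist.png

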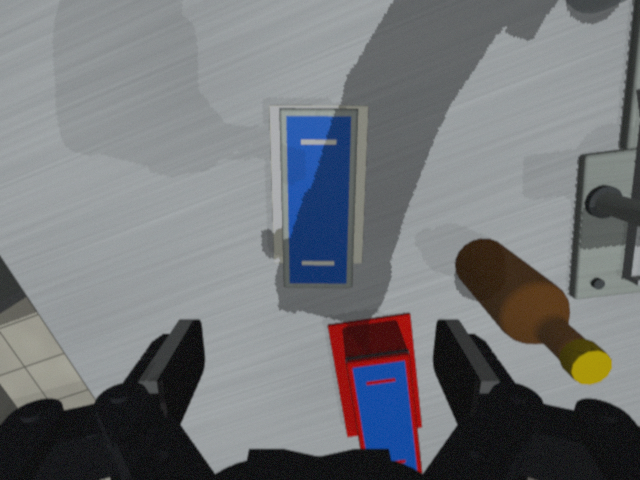

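```bash
python3 -c "
from h import *
st();print(rel([.4995,-.3803,.048],1.215))"
```

```text
t 9.55 q [ 0.45   0.478  0.156  1.533 -0.079  1.138  1.837] p [ 0.4989 -0.3788  0.2993] rpy [-1.5690e+00 -1.0000e-04  1.2151e+00] F [ 0.5 -0.1 -0.2] M [-0.   -0.04 -0.03] w 0.0852
(array([-0.002,  0.   ,  0.   ]), array([ -1.2, 251.3,  -1.5]))
```

>>> {"api": "send_rows", "payload": {
  "series": "0 0 0 -1 38 -1.5 1; 0 0 0 -1 76 -1.5 1; 0 0 0 -1 114 -1.5 1; 0 0 0 -1 150 -1.5 1; 0 0 0 -1 180 -1.5 1; 0 0 0 -1 205 -1.5 1; 0 0 0 -1 225 -1.5 1; 0 0 0 -1 240 -1.5 1; 0 0 0 -1 248 -1.5 1; 0 0 0 -1 251 -1.5 1; 0 0 0 -1 251 -1.5 1; 0 0 0 -1 251 -1.5 1"
}}

```text
clock: 10.55
position: [0.4999, -0.3809, 0.0497]
tool_rot: [-1.571, 0.001, 1.214]
force: [0.2, 0.1, -0.1]
grip_width: 0.086
```

>>> {"api": "send_rows", "payload": {
  "series": "0 0 0 0 0 0 0.5; 0 0 0 0 0 0 0.5; 0 0 0 0 0 0 0.5; 0 0 0 0 0 0 0.5; 0 0 0 0 0 0 0.5; 0 0 0 0 0 0 0.5; 0 0 0 0 0 0 0.5; 0 0 0 0 0 0 0.5",
  "force": 90
}}

```text
clock: 11.22
position: [0.5, -0.3812, 0.0501]
tool_rot: [-1.572, 0.001, 1.214]
force: [-1.1, 1.8, 9.4]
grip_width: 0.0651
```

```bash
python3 -c "
from h import *
from workcell import cams
s=st()
for n in ['wrist','side']: cv2.imwrite('pics/f_'+n+'.png',cams.grab_frame(n)[:,:,::-1])
"
```

```text
t 11.22 q [ 0.489  0.776  0.103  1.719 -0.118  0.652  1.87 ] p [ 0.5    -0.3812  0.0501] rpy [-1.5716e+00  6.0000e-04  1.2140e+00] F [-1.1  1.8  9.4] M [ 0.25  0.37 -0.02] w 0.0651
```

View pics/f_wrist.png

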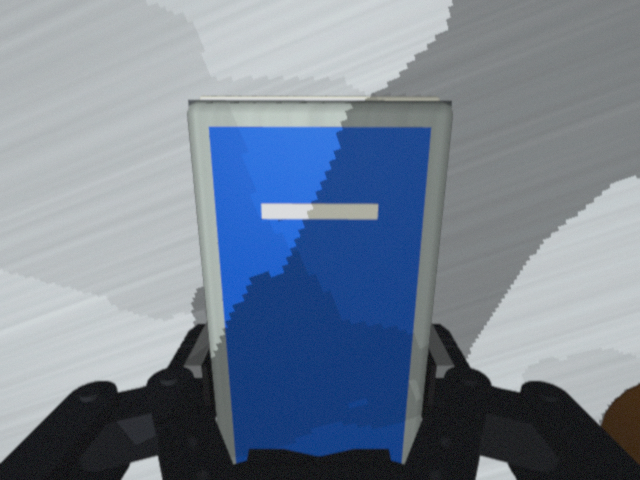

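View pics/f_side.png

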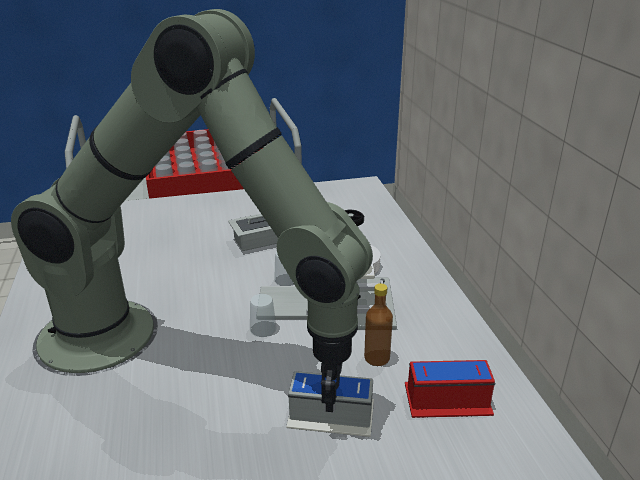

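```bash
python3 -c "
from h import *
st();print(rel([.4381,.0269,.18],1.3453))
s=st()
from workcell import cams
c=cams.get_calibration('wrist')
p=s['position'];a=s['tool_rot'][2]-np.pi/2
for d in (-3,0,3): print(d,proj(c,pose([p[0],p[1],0,a],np.array([[-.082+d*.001,.033,.08],[-.082+d*.001,-.033,.08]]))))
"
```

```text
t 11.32 q [ 0.489  0.776  0.103  1.719 -0.118  0.652  1.87 ] p [ 0.5    -0.3812  0.0501] rpy [-1.5715e+00  6.0000e-04  1.2140e+00] F [-0.5  0.9 10.5] M [ 0.25  0.34 -0.01] w 0.065
(array([ 0.001, -0.131, -0.001]), array([ 360.7, -130.3,  200.4]))
t 11.32 q [ 0.489  0.776  0.103  1.719 -0.118  0.652  1.87 ] p [ 0.5    -0.3812  0.0501] rpy [-1.5715e+00  6.0000e-04  1.2140e+00] F [-0.5  0.9 10.5] M [ 0.25  0.34 -0.01] w 0.065
-3 [[458.63262619  90.75433231]
 [180.43332859  90.72806249]]
0 [[457.24844283 104.12019209]
 [181.79584985 104.10130281]]
3 [[455.89131769 117.22477415]
 [183.1317223  117.21298321]]
```

>>> {"api": "send_rows", "payload": {
  "series": "0 0 0 0 -8 0 0.5; 0 0 0 0 -25 0 0.5; 0 0 0 0 -50 0 0.5; 0 0 0 0 -80 0 0.5; 0 0 0 0 -110 0 0.5; 0 0 0 8 -128 4 0.5; 0 -0.01 0 25 -130 14 0.5; 0 -0.02 0 50 -130 28 0.5; 0 -0.03 0 80 -130 45 0.5; 0 -0.04 0 112 -130 62 0.5; 0 -0.05 0 144 -130 80 0.5; 0 -0.06 0 176 -130 98 0.5; 0 -0.075 0 208 -130 115 0.5; 0 -0.09 0 240 -130 133 0.5; 0 -0.105 0 272 -130 151 0.5; 0 -0.12 0 304 -130 168 0.5; 0 -0.131 0 332 -130 184 0.5; 0 -0.131 0 352 -130 195 0.5; 0 -0.131 0 361 -130 200 0.5; 0 -0.131 0 361 -130 200 0.5"
}}

```text
clock: 12.98
position: [0.4378, 0.0297, 0.1794]
tool_rot: [-1.57, -0.001, 1.349]
force: [1.2, 0.1, -4.6]
grip_width: 0.0654
```

```bash
python3 -c "
from h import *
from workcell import cams
s=st()
print(rel([.4381,.0269,.09],1.3453))
for n in ['wrist','side','scene']: cv2.imwrite('pics/g_'+n+'.png',cams.grab_frame(n)[:,:,::-1])
"
```

```text
t 12.98 q [-0.236  0.325  0.041  2.134 -0.022  0.683  1.169] p [0.4378 0.0297 0.1794] rpy [-1.5698e+00 -6.0000e-04  1.3487e+00] F [ 1.2  0.1 -4.6] M [-0.   -0.01 -0.05] w 0.0654
(array([-0.001,  0.003,  0.001]), array([-2.7, 89.4, -1. ]))
```

View pics/g_wrist.png

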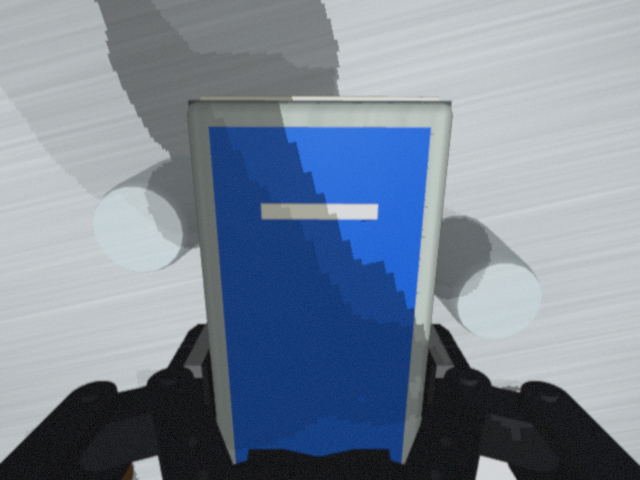

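View pics/g_side.png

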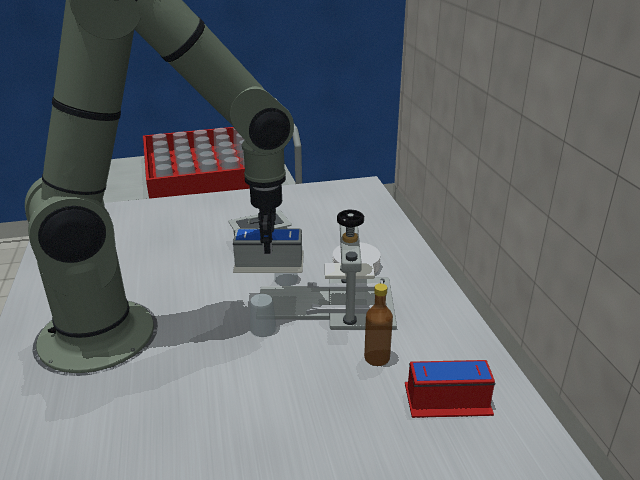

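View pics/g_scene.png

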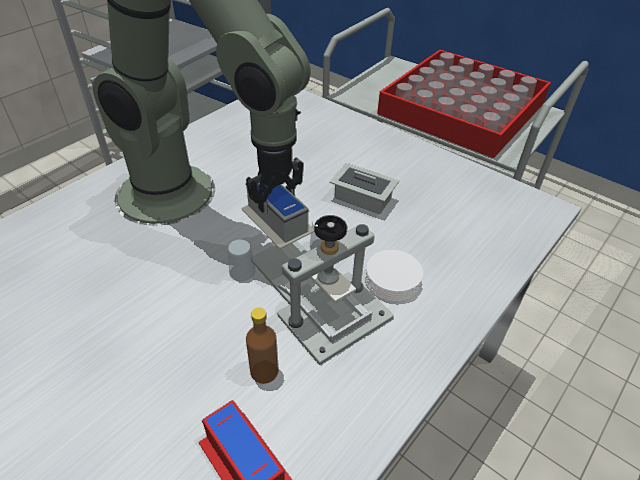

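>>> {"api": "send_rows", "payload": {
  "series": "0 0 0 0 0 2 0.5; 0 0 0 0 0 2 0.5; 0 0 0 0 0 2 0.5"
}}

```text
clock: 13.38
position: [0.4361, 0.0271, 0.1788]
tool_rot: [-1.57, 0.0, 1.344]
force: [-0.7, -0.1, -5.2]
grip_width: 0.0649
```

```bash
python3 -c "
from h import *
from workcell import cams
s=st()
print(rel([.4351,.0276,.075],1.3453))
"
```

```text
t 13.38 q [-0.232  0.324  0.042  2.138 -0.022  0.681  1.169] p [0.4361 0.0271 0.1788] rpy [-1.5695e+00  3.0000e-04  1.3438e+00] F [-0.7 -0.1 -5.2] M [-0.02 -0.03 -0.  ] w 0.0649
(array([-0.001, -0.001, -0.   ]), array([  0.3, 103.8,   1. ]))
```

>>> {"api": "send_rows", "payload": {
  "series": "0 -0.001 0 0 15 1 0.5; 0 -0.001 0 0.3 35 1 0.5; 0 -0.001 0 0.3 55 1 0.5; 0 -0.001 0 0.3 75 1 0.5; 0 -0.001 0 0.3 92 1 0.5; 0 -0.001 0 0.3 100 1 0.5; 0 -0.001 0 0.3 104 1 0.5; 0 -0.001 0 0.3 107 1 0.5; 0 -0.001 0 0.3 109 1 0.5; 0 -0.001 0 0.3 109 1 0.5; 0 -0.001 0 0.3 109 1 0.5"
}}

```text
clock: 14.3
position: [0.4356, 0.0283, 0.0704]
tool_rot: [-1.571, -0.0, 1.346]
force: [-0.1, -0.1, -5.3]
grip_width: 0.065
```

```bash
python3 -c "
from h import *
from workcell import cams
s=st()
print(rel([.4351,.0276,.0643],1.3453))
for n in ['side']: cv2.imwrite('pics/h_'+n+'.png',cams.grab_frame(n)[:,:,::-1])
a=cv2.imread('pics/h_side.png'); cv2.imwrite('pics/h_sidez.png',cv2.resize(a[210:350,220:420],None,fx=4,fy=4))
"
```

```text
t 14.3 q [-0.218  0.537  0.022  2.211 -0.03   0.394  1.175] p [0.4356 0.0283 0.0704] rpy [-1.5705e+00 -2.0000e-04  1.3459e+00] F [-0.1 -0.1 -5.3] M [ 0.03  0.   -0.01] w 0.065
(array([-0.   ,  0.001,  0.   ]), array([-0.7,  6.1,  0.3]))
```

View pics/h_sidez.png

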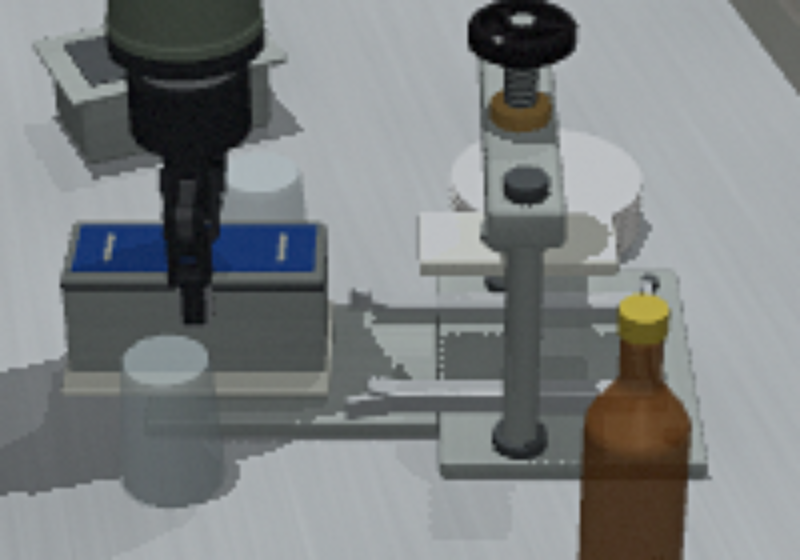

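>>> {"api": "send_rows", "payload": {
  "series": "0 0 0 -0.5 2 0 0.5; 0 0 0 -0.5 3.5 0 0.5; 0 0 0 -0.5 5 0 0.5; 0 0 0 -0.5 5.5 0 0.5; 0 0 0 -0.5 5.5 0 0.5; 0 0 0 -0.5 5.5 0 0.5"
}}

```text
clock: 14.85
position: [0.4351, 0.0278, 0.0643]
tool_rot: [-1.57, 0.0, 1.346]
force: [-0.3, 0.0, -5.8]
grip_width: 0.065
```

```bash
python3 -c "
from h import *
s=st()
print(rel([.4351,.0276,.0643],1.3453))
for X in (-105,-75): 
  a=-.2255; print(X,rel([.6330+X*.001*np.cos(a),-.0178+X*.001*np.sin(a),.0643],1.3453))
"
```

```text
t 14.85 q [-0.216  0.55   0.021  2.214 -0.03   0.379  1.176] p [0.4351 0.0278 0.0643] rpy [-1.5696e+00  2.0000e-04  1.3460e+00] F [-0.3  0.  -5.8] M [-0.02  0.03  0.04] w 0.065
(array([-0.001,  0.001, -0.   ]), array([-0.2,  0. , -0.1]))
-105 (array([-0.001,  0.001, -0.   ]), array([ -0.2,  -0.1, -98.1]))
-75 (array([-0.001,  0.001, -0.   ]), array([  -0.2,   -0.2, -128.1]))
```

>>> {"api": "send_rows", "payload": {
  "series": "0 0 0 0 0.7 0 0.5; 0 0 0 0 1.2 0 0.5; 0 0 0 0 1.2 0 0.5; 0 0 0 0 1.2 0 0.5"
}}

```text
clock: 15.18
position: [0.4351, 0.0277, 0.064]
tool_rot: [-1.57, -0.0, 1.346]
force: [-7.6, 0.6, 27.5]
grip_width: 0.0652
```

>>> {"api": "send_rows", "payload": {
  "series": "0 0 0 0 -1 0 0.5; 0 0 0 0 -1 -4 0.5; 0 0 0 0 -1 -10 0.5; 0 0 0 0 -1 -16 0.5; 0 0 0 0 -1 -22 0.5; 0 0 0 0 -1 -28 0.5; 0 0 0 0 -1 -34 0.5; 0 0 0 0 -1 -40 0.5; 0 0 0 0 -1 -40 0.5; 0 0 0 0 -1 -40 0.5"
}}

```text
clock: 16.02
position: [0.4746, 0.0187, 0.0641]
tool_rot: [-1.57, 0.0, 1.346]
force: [0.8, -0.3, -0.4]
grip_width: 0.065
```

```bash
cat >> h.py <<'E'
def pr(s,q=(.6330,-.0178,-.2255)):
    d=s['position'][:2]-np.array(q[:2]);c,n=np.cos(q[2]),np.sin(q[2])
    F=s['force']
    print('press xy mm',np.round([1000*(c*d[0]+n*d[1]),1000*(-n*d[0]+c*d[1])],2),'F',np.round([c*F[0]+n*F[1],-n*F[0]+c*F[1],F[2]],1))
E
python3 -c "
from h import *
pr(st())"
```

```text
t 16.02 q [-0.179  0.586  0.02   2.118 -0.026  0.438  1.207] p [0.4746 0.0187 0.0641] rpy [-1.5704  0.      1.3458] F [ 0.8 -0.3 -0.4] M [-0.24 -0.28  0.08] w 0.065
press xy mm [-162.51    0.17] F [ 0.9 -0.1 -0.4]
```

>>> {"api": "send_rows", "payload": {
  "series": "0 0 0 0 0 -4 0.5; 0 0 0 0 0 -10 0.5; 0 0 0 0 0 -16 0.5; 0 0 0 0 0 -22 0.5; 0 0 0 0 0 -28 0.5; 0 0 0 0 0 -34 0.5; 0 0 0 0 0 -40 0.5; 0 0 0 0 0 -46 0.5; 0 0 0 0 0 -52 0.5; 0 0 0 0 0 -56 0.5; 0 0 0 0 0 -56 0.5"
}}

```text
clock: 16.93
position: [0.5299, 0.0061, 0.0641]
tool_rot: [-1.571, -0.0, 1.346]
force: [2.2, -1.2, 2.2]
grip_width: 0.0648
```

```bash
python3 -c "
from h import *
from workcell import cams
pr(st())
for n in ['side','scene']: cv2.imwrite('pics/i_'+n+'.png',cams.grab_frame(n)[:,:,::-1])
a=cv2.imread('pics/i_side.png'); cv2.imwrite('pics/i_sidez.png',cv2.resize(a[210:350,220:420],None,fx=4,fy=4))
a=cv2.imread('pics/i_scene.png'); cv2.imwrite('pics/i_scenez.png',cv2.resize(a[200:350,230:430],None,fx=4,fy=4))"
```

```text
t 16.93 q [-0.137  0.64   0.019  1.979 -0.023  0.522  1.244] p [0.5299 0.0061 0.0641] rpy [-1.5709 -0.      1.3458] F [ 2.2 -1.2  2.2] M [-0.44 -0.38  0.08] w 0.0648
press xy mm [-105.87    0.21] F [ 2.4 -0.6  2.2]
```

View pics/i_sidez.png

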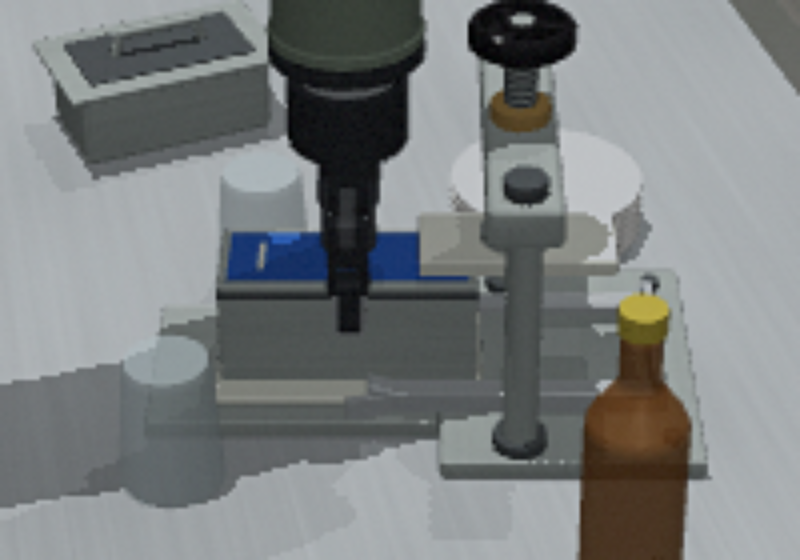

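View pics/i_scenez.png

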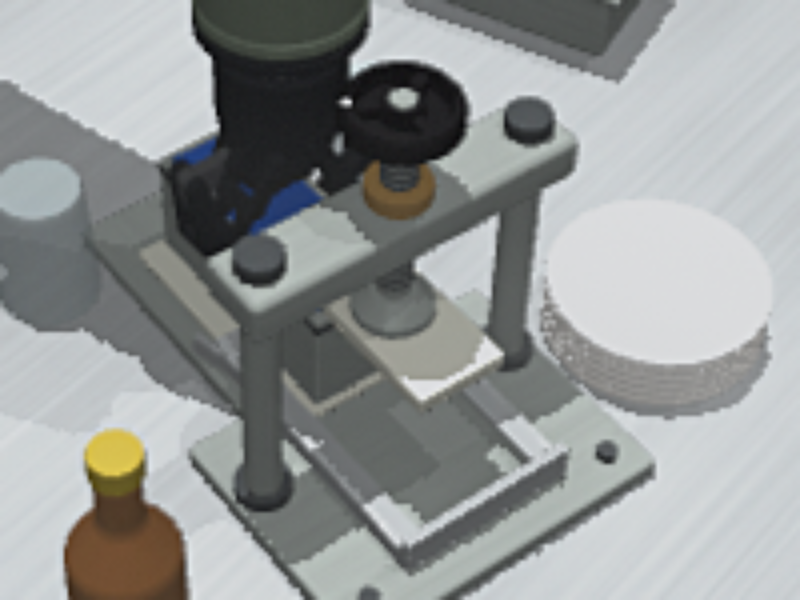

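>>> {"api": "send_rows", "payload": {
  "series": "0 0 0 0 0 -4 0.5; 0 0 0 0 0 -9 0.5; 0 0 0 0 0 -11 0.5; 0 0 0 0 0 -11 0.5; 0 0 0 0 0 -11 0.5; 0 0 0 0 0 -11 1; 0 0 0 0 0 -11 1; 0 0 0 0 0 -11 1; 0 0 0 0 0 -11 1; 0 0 0 0 0 -11 1"
}}

```text
clock: 17.87
position: [0.5393, 0.0039, 0.064]
tool_rot: [-1.569, 0.0, 1.346]
force: [0.8, -1.2, -0.3]
grip_width: 0.0852
```

```bash
python3 -c "
from h import *
from workcell import cams
pr(st())
for n in ['side','wrist']: cv2.imwrite('pics/j_'+n+'.png',cams.grab_frame(n)[:,:,::-1])
a=cv2.imread('pics/j_side.png'); cv2.imwrite('pics/j_sidez.png',cv2.resize(a[210:350,220:420],None,fx=4,fy=4))
"
```

```text
t 17.87 q [-0.131  0.651  0.019  1.954 -0.023  0.539  1.25 ] p [0.5393 0.0039 0.064 ] rpy [-1.5695e+00  2.0000e-04  1.3460e+00] F [ 0.8 -1.2 -0.3] M [0.01 0.02 0.03] w 0.0852
press xy mm [-96.21   0.19] F [ 1.1 -1.  -0.3]
```

View pics/j_sidez.png

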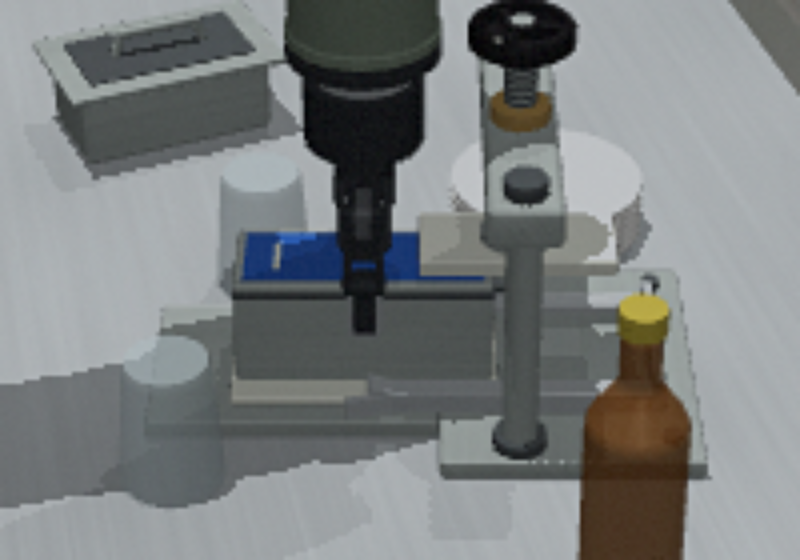

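View pics/j_wrist.png

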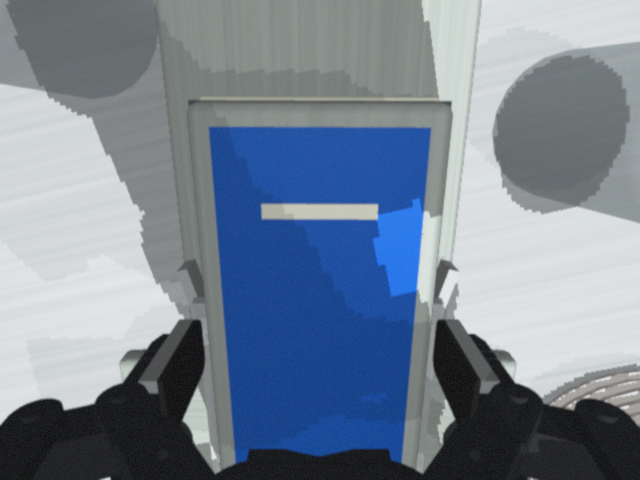

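>>> {"api": "send_rows", "payload": {
  "series": "0 0 0 0 -25 0 1; 0 0 0 0 -55 0 1; 0 0 0 0 -75 10 0.9; 0 0 0 0 -78 40 0.6; 0 0 0 0 -78 75 0.4; 0 0 0 0 -78 105 0.4; 0 0 0 0 -78 112 0.4; 0 0 0 0 -78 112 0.4; 0 0 0 0 -78 112 0.4; 0 0 0 0 -50 112 0.4; 0 0 0 0 -25 112 0.4; 0 0 0 0 -8 112 0.4; 0 0 0 0 -8 112 0.4; 0 0 0 0 -8 112 0.4",
  "force": 40
}}

```text
clock: 19.13
position: [0.4306, 0.0286, 0.0717]
tool_rot: [-1.568, 0.001, 1.345]
force: [0.1, -0.6, 0.1]
grip_width: 0.0343
```

```bash
python3 -c "
from h import *
from workcell import cams
pr(st())
for n in ['side','wrist']: cv2.imwrite('pics/k_'+n+'.png',cams.grab_frame(n)[:,:,::-1])
a=cv2.imread('pics/k_side.png'); cv2.imwrite('pics/k_sidez.png',cv2.resize(a[210:350,220:420],None,fx=4,fy=4))
"
```

```text
t 19.13 q [-0.214  0.53   0.013  2.221 -0.017  0.394  1.159] p [0.4306 0.0286 0.0717] rpy [-1.5683e+00  9.0000e-04  1.3455e+00] F [ 0.1 -0.6  0.1] M [ 0.03 -0.04  0.03] w 0.0343
press xy mm [-2.0764e+02 -7.0000e-02] F [ 0.2 -0.6  0.1]
```

View pics/k_sidez.png

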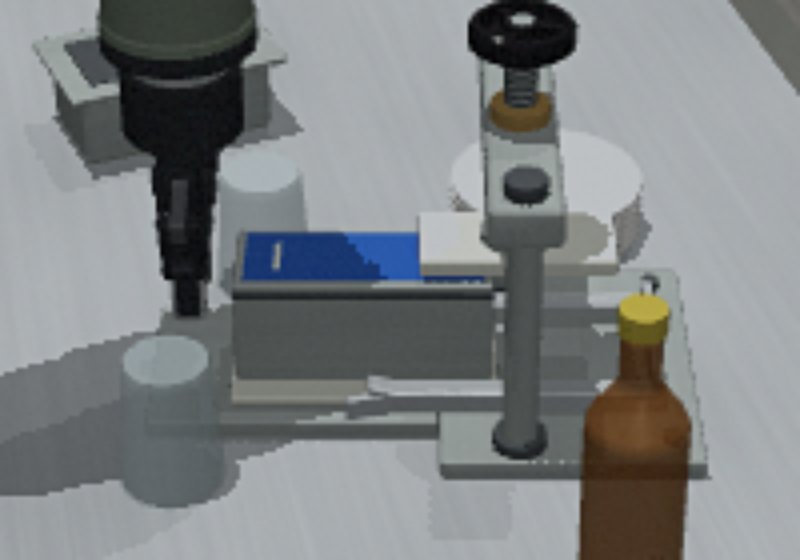

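View pics/k_wrist.png

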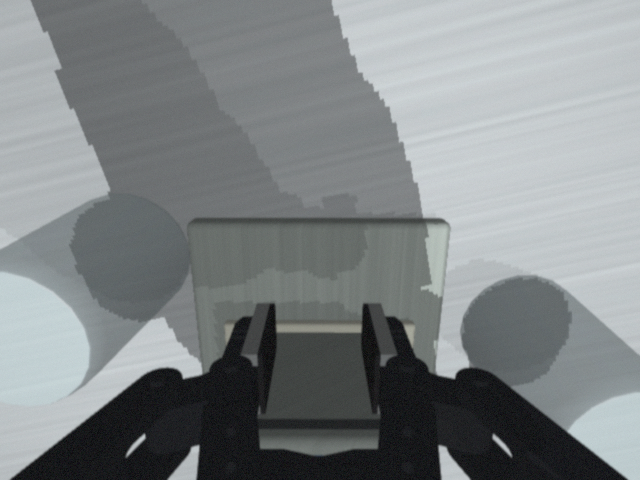

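>>> {"api": "send_rows", "payload": {
  "series": "0 0 0 0 0 -6 0.4; 0 0 0 0 0 -12 0.4; 0 0 0 0 0 -16 0.4; 0 0 0 0 0 -21 0.4; 0 0 0 0 0 -26 0.4; 0 0 0 0 0 -31 0.4; 0 0 0 0 0 -37 0.4; 0 0 0 0 0 -43 0.4; 0 0 0 0 0 -49 0.4; 0 0 0 0 0 -55 0.4; 0 0 0 0 0 -61 0.4; 0 0 0 0 0 -67 0.4; 0 0 0 0 0 -73 0.4; 0 0 0 0 0 -79 0.4; 0 0 0 0 0 -84 0.4; 0 0 0 0 0 -89 0.4; 0 0 0 0 0 -94 0.4; 0 0 0 0 0 -98 0.4; 0 0 0 0 0 -100 0.4; 0 0 0 0 0 -100 0.4"
}}

```text
clock: 20.9
position: [0.5283, 0.0064, 0.072]
tool_rot: [-1.57, 0.0, 1.346]
force: [0.2, -0.6, -0.9]
grip_width: 0.0342
```

```bash
python3 -c "
from h import *
from workcell import cams
pr(st())
for n in ['side','wrist']: cv2.imwrite('pics/l_'+n+'.png',cams.grab_frame(n)[:,:,::-1])
a=cv2.imread('pics/l_side.png'); cv2.imwrite('pics/l_sidez.png',cv2.resize(a[210:350,220:420],None,fx=4,fy=4))
"
```

```text
t 20.9 q [-0.132  0.624  0.01   1.98  -0.012  0.538  1.232] p [0.5283 0.0064 0.072 ] rpy [-1.5702e+00  1.0000e-04  1.3458e+00] F [ 0.2 -0.6 -0.9] M [ 0.    0.03 -0.01] w 0.0342
press xy mm [-107.51    0.19] F [ 0.3 -0.5 -0.9]
```

View pics/l_sidez.png

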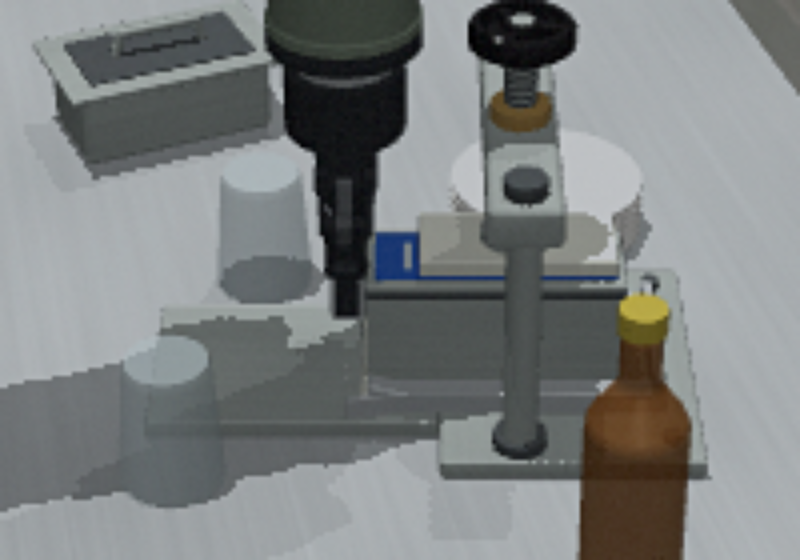

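View pics/l_wrist.png

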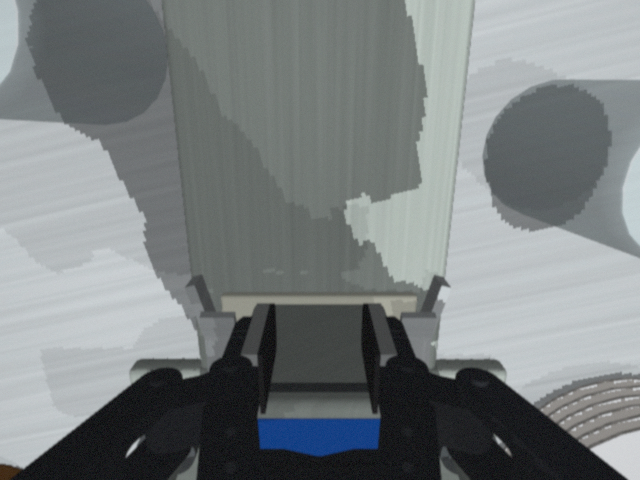

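>>> {"api": "send_rows", "payload": {
  "series": "0 0 0 0 0 -2 0.4; 0 0 0 0 0 -4 0.4; 0 0 0 0 0 -6 0.4; 0 0 0 0 0 -8 0.4; 0 0 0 0 0 -10 0.4; 0 0 0 0 0 -10 0.4; 0 0 0 0 0 -10 0.4"
}}

```text
clock: 21.58
position: [0.5377, 0.0043, 0.072]
tool_rot: [-1.57, 0.0, 1.346]
force: [-0.3, -0.9, 0.1]
grip_width: 0.034
```

```bash
python3 -c "
from h import *
from workcell import cams
pr(st())
c=cams.get_calibration('wrist')
for n in ['side','wrist']: cv2.imwrite('pics/m_'+n+'.png',cams.grab_frame(n)[:,:,::-1])
a=cv2.imread('pics/m_side.png'); cv2.imwrite('pics/m_sidez.png',cv2.resize(a[210:350,220:420],None,fx=4,fy=4))
q=[.6330,-.0178,0,-.2255]
for d in (-10,-5,0,5): print(d,proj(c,pose(q,np.array([[-85+d,50,20],[-85+d,-50,20],[-108,52,33]])*.001)).round(1).tolist())
"
```

```text
t 21.58 q [-0.125  0.634  0.01   1.955 -0.012  0.553  1.239] p [0.5377 0.0043 0.072 ] rpy [-1.5701e+00  1.0000e-04  1.3458e+00] F [-0.3 -0.9  0.1] M [ 0.01 -0.01 -0.02] w 0.034
press xy mm [-97.79   0.23] F [-0.1 -0.9  0.1]
-10 [[418.4, 285.0], [218.4, 285.0], [431.7, 270.9]]
-5 [[417.6, 294.1], [219.2, 294.1], [431.7, 270.9]]
0 [[416.8, 303.0], [220.0, 303.0], [431.7, 270.9]]
5 [[416.1, 311.8], [220.7, 311.9], [431.7, 270.9]]
```

View pics/m_wrist.png

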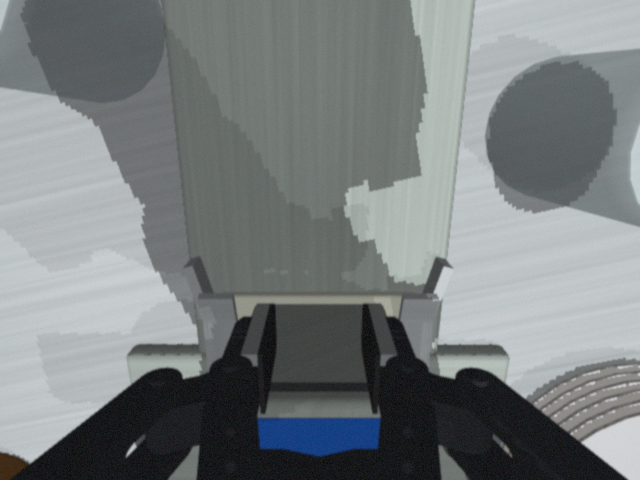

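>>> {"api": "send_rows", "payload": {
  "series": "0 0 0 0 0 -1.5 0.4; 0 0 0 0 0 -3 0.4; 0 0 0 0 0 -4 0.4; 0 0 0 0 0 -5 0.4; 0 0 0 0 0 -5.5 0.4; 0 0 0 0 0 -5.5 0.4"
}}

```text
clock: 22.18
position: [0.5426, 0.0032, 0.072]
tool_rot: [-1.569, 0.0, 1.346]
force: [-4.5, 1.9, 2.4]
grip_width: 0.0344
```

```bash
python3 -c "
from h import *
pr(st())"
```

```text
t 22.18 q [-0.122  0.64   0.01   1.942 -0.012  0.562  1.242] p [0.5426 0.0032 0.072 ] rpy [-1.5689e+00  3.0000e-04  1.3460e+00] F [-4.5  1.9  2.4] M [0.16 0.72 0.02] w 0.0344
press xy mm [-92.84   0.21] F [-4.8  0.9  2.4]
```

>>> {"api": "send_rows", "payload": {
  "series": "0 0 0 0 0 -0.5 0.4; 0 0 0 0 0 -1 0.4; 0 0 0 0 0 -1 0.4; 0 0 0 0 0 -1 0.4"
}}

```text
clock: 22.52
position: [0.5426, 0.0031, 0.0718]
tool_rot: [-1.567, 0.001, 1.346]
force: [-9.9, 2.2, 6.6]
grip_width: 0.0337
```

```bash
python3 -c "
from h import *
pr(st())"
```

```text
t 22.52 q [-0.122  0.641  0.01   1.94  -0.012  0.564  1.242] p [0.5426 0.0031 0.0718] rpy [-1.5672e+00  6.0000e-04  1.3462e+00] F [-9.9  2.2  6.6] M [ 0.53  1.93 -0.06] w 0.0337
press xy mm [-92.82   0.19] F [-10.1  -0.1   6.6]
```

>>> {"api": "send_rows", "payload": {
  "series": "0 0 0 0 0 4 0.4; 0 0 0 0 0 15 0.4; 0 0 0 0 0 35 0.4; 0 0 0 0 0 60 0.4; 0 0 0 0 0 80 0.4; 0 0 0 0 -25 90 0.4; 0 0 0 0 -60 90 0.4; 0 0 0 0 -95 90 0.4; 0 0 0 0 -130 90 0.4; 0 0 0 0 -165 90 0.4; 0 0 0 0 -200 90 0.4; 0 0 0 0 -230 90 0.4; 0 0 0 0 -230 90 0.4; 0 0 0 0 -230 90 0.4; 0 0 0 0 -230 90 0.4"
}}

```text
clock: 23.77
position: [0.4562, 0.0229, 0.3018]
tool_rot: [-1.57, 0.0, 1.346]
force: [-0.3, 0.2, -0.7]
grip_width: 0.034
```

```bash
python3 -c "
from h import *
from workcell import cams
pr(st())
c=cams.get_calibration('wrist')
for n in ['side','scene','wrist']: cv2.imwrite('pics/n_'+n+'.png',cams.grab_frame(n)[:,:,::-1])
a=cv2.imread('pics/n_side.png'); cv2.imwrite('pics/n_sidez.png',cv2.resize(a[200:350,230:430],None,fx=4,fy=4))
a=cv2.imread('pics/n_scene.png'); cv2.imwrite('pics/n_scenez.png',cv2.resize(a[200:370,230:430],None,fx=3.5,fy=3.5))
q=[.6330,-.0178,0,-.2255]
print(proj(c,pose(q,np.array([[-85,50,20],[-85,-50,20],[-82,33,94],[-82,-33,94]])*.001)).round(1).tolist())
for n in ['side','scene']: print(n,proj(cams.get_calibration(n),pose(q,np.array([[-85,-50,14],[-82,-33,94],[82,-33,94],[82,33,94],[-82,33,94]])*.001)).round(1).tolist())
"
```

```text
t 23.77 q [-0.211  0.182  0.037  1.947 -0.008  1.013  1.175] p [0.4562 0.0229 0.3018] rpy [-1.5699e+00  1.0000e-04  1.3459e+00] F [-0.3  0.2 -0.7] M [ 0.01  0.02 -0.05] w 0.034
press xy mm [-1.814e+02  1.100e-01] F [-0.4  0.1 -0.7]
[[363.0, 276.0], [273.4, 276.0], [353.2, 309.9], [283.3, 309.9]]
side [[315.4, 311.3], [316.4, 281.3], [382.3, 281.3], [380.1, 266.9], [316.7, 267.0]]
scene [[288.6, 290.6], [294.7, 265.4], [339.5, 311.7], [363.5, 297.5], [317.9, 253.3]]
```

View pics/n_sidez.png

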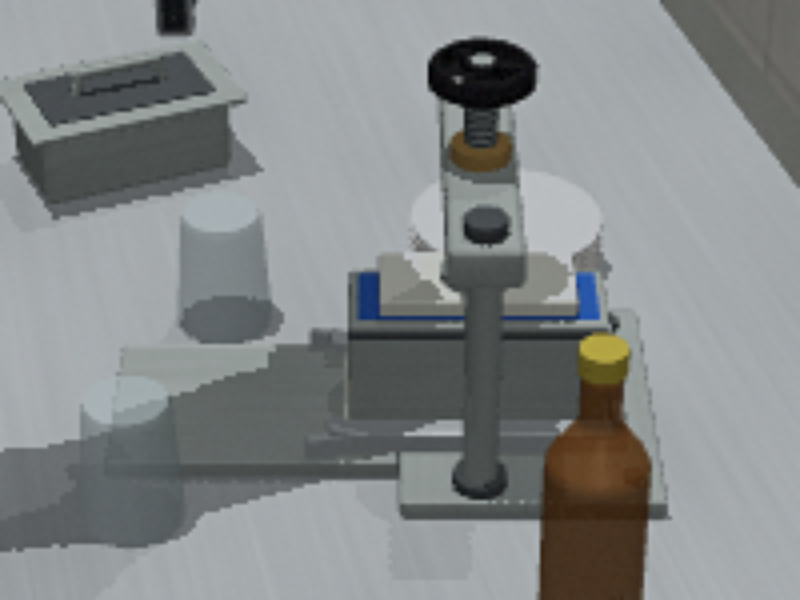

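View pics/n_scenez.png

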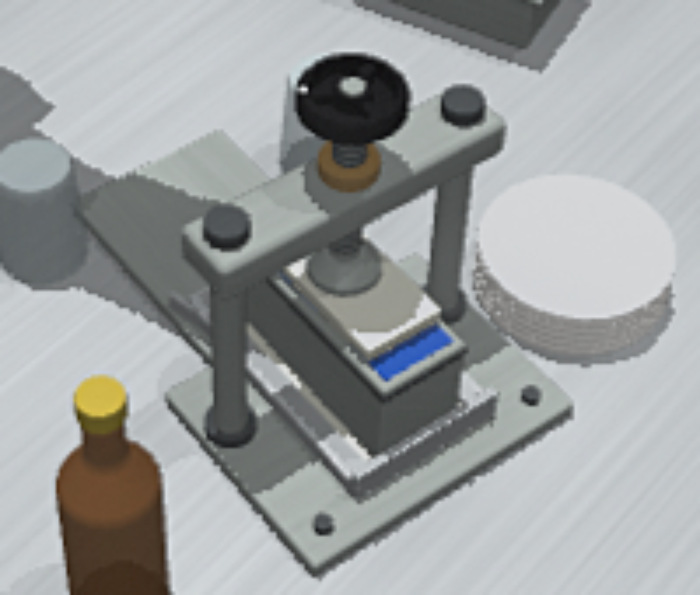

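View pics/n_wrist.png

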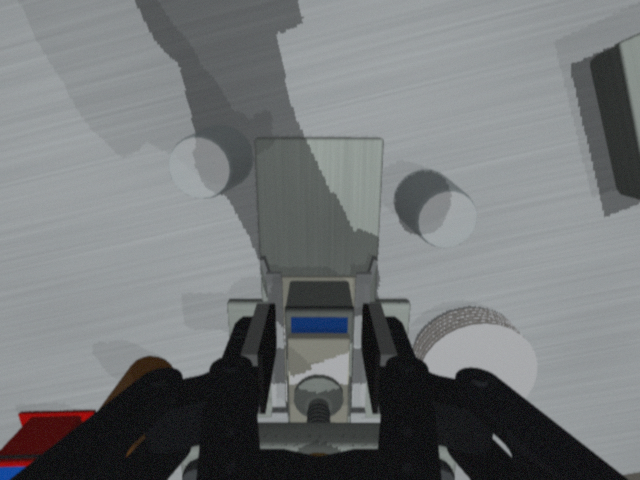

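View pics/n_scene.png

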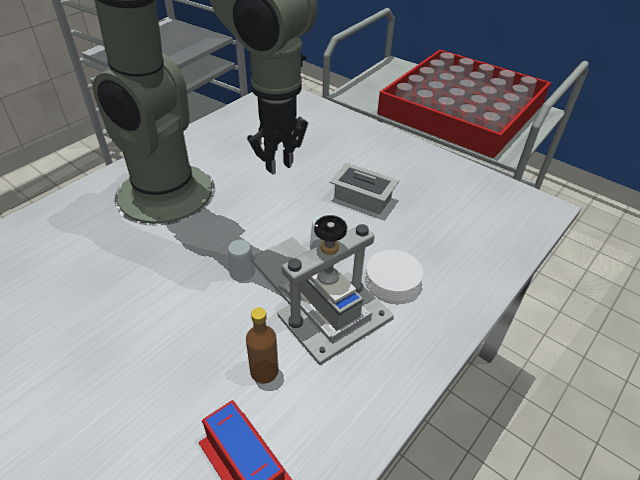

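```bash
python3 -c "
from workcell import bot
print(bot.job_done())"
```

```text
the job is handed in; nothing more can be done
None
```

The mould is loaded fully home under the raised plate and released, and the job was handed in with the clock at about 24 s of the allowed 72 s. No verdict was reported, so this rests on my own checks.

**What I did:**
- I turned the handwheel 3.26 rad counter-clockwise with no slip, since its marker dot stayed put in the gripper. From the stated starting range of at least 0.2 rad, the wheel should now stand above 3.4 rad.
- I gripped the mould at its centre, carried it level over the glass and set it on the loading apron.
- I slid it in under the rail lips to about x = -96 mm, released it, then pushed it against the end stop with the fingertips.

**Last checks:**
- **Home position:** the push force rose from 5 to 10 N with no further movement, which is the end stop. The rear edge of the foot plate appeared within 1–2 pixels (about 1 mm) of its home position in the wrist image, and the mould looked square.
- **Plate and bystanders:** the plate was visibly above the lid. The pan, glasses, bottle and saucers looked unmoved, and the gripper was clear of everything with almost no force on it.
- **Disagreements:** the first press fit came out 5 mm too low, and sizes in the wrist view were about 1.5 % smaller than predicted. I used the press axis found by gripping the wheel and the floor height found by touch instead. The absolute wheel angle was not measured directly.

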